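# Restock the coffee-station caddy

## Task

Restock the wooden caddy: take out the pepper mill and stand it on the cork coaster, and pack every canister on the worktop upright into the caddy's front bay, each behind a red mark of its own and turned so that its yellow spout points straight out over that mark. Stand both spice jars upright in the back bay. Leave the juice carton and the mug where they are.

Things in the scene. Friction and masses are not known exactly. Their poses are not given: they have to be found in the camera images.
- caddy: Fixed light-wood open caddy, outside 142 (x) by 300 (y) mm, walls 50 mm high and 8 mm thick, floor 8 mm above the worktop; front is its -x side (roughly towards the robot), whose rim carries four red marks. A 30 mm high, 4 mm thick divider along y splits it: the front bay is 72 mm deep, its centre line at x = -27 mm; the back bay is 50 mm deep, its centre line at x = +38 mm; both are 284 mm long. Origin: centre of the underside; z up.
- mark_1 (a point): Red mark line, 8 mm wide, across the top of the caddy's front rim, 50 mm above the worktop; at x = -67, y = -105 mm in the caddy's frame. A place for one canister is behind it (canister axis at x = -27 mm, same y).
- mark_2 (a point): Red mark line, 8 mm wide, across the top of the caddy's front rim, 50 mm above the worktop; at x = -67, y = -35 mm in the caddy's frame. A place for one canister is behind it (canister axis at x = -27 mm, same y).
- mark_3 (a point): Red mark line, 8 mm wide, across the top of the caddy's front rim, 50 mm above the worktop; at x = -67, y = 35 mm in the caddy's frame. A place for one canister is behind it (canister axis at x = -27 mm, same y).
- mark_4 (a point): Red mark line, 8 mm wide, across the top of the caddy's front rim, 50 mm above the worktop; at x = -67, y = 105 mm in the caddy's frame. A place for one canister is behind it (canister axis at x = -27 mm, same y).
- canister_white: Loose round white canister, 64 mm diameter, lid top at 78-80 mm, 0.18 to 0.35 kg with a weighted foot (may be absent). On the black lid a flat upright bar grip for pinching: 46 mm long (along x), 14 mm thick (y), from the lid up to 108 mm height. A yellow pouring spout sticks out at its -x side, 62 to 74 mm high, reaching 43 mm from the axis. Origin: centre of the underside; z up.
- canister_white_spout (a point): Tip of the yellow spout of the white canister, 42 mm from its axis towards its -x, 68 mm above its underside.
- canister_blue: Loose round blue canister, 64 mm diameter, lid top at 78-80 mm, 0.18 to 0.35 kg with a weighted foot (may be absent). On the black lid a flat upright bar grip for pinching: 46 mm long (along x), 14 mm thick (y), from the lid up to 108 mm height. A yellow pouring spout sticks out at its -x side, 62 to 74 mm high, reaching 43 mm from the axis. Origin: centre of the underside; z up.
- canister_blue_spout (a point): Tip of the yellow spout of the blue canister, 42 mm from its axis towards its -x, 68 mm above its underside.
- canister_clay: Loose round terracotta-brown canister, 64 mm diameter, lid top at 78-80 mm, 0.18 to 0.35 kg with a weighted foot (may be absent). On the black lid a flat upright bar grip for pinching: 46 mm long (along x), 14 mm thick (y), from the lid up to 108 mm height. A yellow pouring spout sticks out at its -x side, 62 to 74 mm high, reaching 43 mm from the axis. Origin: centre of the underside; z up.
- canister_clay_spout (a point): Tip of the yellow spout of the terracotta-brown canister, 42 mm from its axis towards its -x, 68 mm above its underside.
- canister_green: Loose round green canister, 64 mm diameter, lid top at 78-80 mm, 0.18 to 0.35 kg with a weighted foot (may be absent). On the black lid a flat upright bar grip for pinching: 46 mm long (along x), 14 mm thick (y), from the lid up to 108 mm height. A yellow pouring spout sticks out at its -x side, 62 to 74 mm high, reaching 43 mm from the axis. Origin: centre of the underside; z up.
- canister_green_spout (a point): Tip of the yellow spout of the green canister, 42 mm from its axis towards its -x, 68 mm above its underside.
- spice_jar_a: Loose round spice jar with dark cap, 41 mm diameter, 105 mm high, 0.11 kg. Origin: centre of the underside; z up.
- spice_jar_b: Loose round spice jar with dark cap, 41 mm diameter, 105 mm high, 0.11 kg. Origin: centre of the underside; z up.
- pepper_mill: Loose dark wooden pepper mill, 0.18 kg, 150 mm high, standing in the caddy's front bay at the start; foot 58 mm diameter, round head 50 mm diameter between 109 and 139 mm height, small knob of 12 mm diameter on top. Origin: centre of the underside; z up.
- coaster: Fixed round cork coaster, 100 mm diameter, 8 mm thick, flat on the worktop. Origin: centre of the underside.
- juice_carton: Bystander: tall green and white drink carton, 68 x 68 x 244 mm, loose, to the right of the caddy. Origin: centre of the underside.
- mug: Bystander: striped mug, 86 x 120 x 90 mm, loose, to the left of the caddy. Origin: centre of the underside.

How it is judged:
At the end, for the whole second after the job is handed in: Canisters: upright on the front bay floor, square to the front within 0.21 rad, spout tip within 14 mm (from above) of a red mark. Jars: upright on the back bay floor. Mill: upright on the coaster within 35 mm of its centre. Upright is within 0.1 rad; all at rest (linear speed of each of canister_white, canister_blue, canister_clay, canister_green, spice_jar_a, spice_jar_b, pepper_mill below 0.03 m/s and angle between each of canister_white, canister_blue, canister_clay, canister_green, spice_jar_a, spice_jar_b, pepper_mill's own z axis and vertical below 0.1 rad and z of canister_white in the frame of caddy between 0.003 and 0.014 m and angle between the x axis of each of canister_white, canister_blue, canister_clay, canister_green and the x axis of caddy, either way round below 0.21 rad and (horizontal distance between canister_white_spout and mark_1 below 0.014 m or horizontal distance between canister_white_spout and mark_2 below 0.014 m or horizontal distance between canister_white_spout and mark_3 below 0.014 m or horizontal distance between canister_white_spout and mark_4 below 0.014 m) and z of canister_blue in the frame of caddy between 0.003 and 0.014 m and (horizontal distance between canister_blue_spout and mark_1 below 0.014 m or horizontal distance between canister_blue_spout and mark_2 below 0.014 m or horizontal distance between canister_blue_spout and mark_3 below 0.014 m or horizontal distance between canister_blue_spout and mark_4 below 0.014 m) and z of canister_clay in the frame of caddy between 0.003 and 0.014 m and (horizontal distance between canister_clay_spout and mark_1 below 0.014 m or horizontal distance between canister_clay_spout and mark_2 below 0.014 m or horizontal distance between canister_clay_spout and mark_3 below 0.014 m or horizontal distance between canister_clay_spout and mark_4 below 0.014 m) and z of canister_green in the frame of caddy between 0.003 and 0.014 m and (horizontal distance between canister_green_spout and mark_1 below 0.014 m or horizontal distance between canister_green_spout and mark_2 below 0.014 m or horizontal distance between canister_green_spout and mark_3 below 0.014 m or horizontal distance between canister_green_spout and mark_4 below 0.014 m) and z of spice_jar_a in the frame of caddy between 0.003 and 0.014 m and x of spice_jar_a in the frame of caddy between 0.025 and 0.051 m and y of spice_jar_a in the frame of caddy between -0.13 and 0.13 m and z of spice_jar_b in the frame of caddy between 0.003 and 0.014 m and x of spice_jar_b in the frame of caddy between 0.025 and 0.051 m and y of spice_jar_b in the frame of caddy between -0.13 and 0.13 m and horizontal distance between pepper_mill and coaster below 0.035 m and z of pepper_mill in the frame of coaster between 0.003 and 0.014 m); the robot touches nothing.
It fails at once if the juice carton or the mug is pushed more than 30 mm (distance of any of juice_carton, mug from where it was at the start of the episode above 0.03 m).
Of canister_white, canister_blue, canister_clay, canister_green only 3 to 4 are there at a start; the rules pass over those that are not, and their reading is None.
At some moment in a run one of canister_white, canister_blue, canister_clay, canister_green may be knocked a few centimetres aside while the robot is not near it.
It also fails if it takes over 208 s, if anything falls off the work surface, if the arm or the gripper's body presses on something with over 40 N, if the wrist force passes 120 N, or if a joint passes its speed limit or range.

## Robot

A 6-joint arm with a two-finger parallel gripper is mounted at the origin on a cart in front of the work surface, level with it; the furniture and walls round the work are solid. World frame = base frame: x ahead of the robot, y to its left, z up, the work surface at z = 0. Lengths are in m, angles in rad, forces in N, time in s.
With the tool pointing down it reaches from about 0.325 to 1 m from the base axis. Payload 5.1 kg.
Tool frame: the origin (TCP) lies midway between the tips of the shut fingers; the grasp point (between the pads) lies 19 mm behind it; z points along the fingers, y is the direction in which the jaws open and shut (so a half turn about z gives the same grasp; the last joint's range is limited). The gripper opens to 85 mm and grips with 20 to 120 N. Pads are 22 mm wide; open, the fingers measure 114 mm over their backs; the gripper's body (76 mm by 85 mm) begins 54 mm behind the grasp point. The pads swing forward as they close: fully open they stand 13 mm farther back than shut.
Start: joints at [-1.313, 0.124, 1.65, -0, 1.367, -0.083], TCP at [0.217, -0.613, 0.231] pointing down, gripper open.
Joint ranges: [-2.61, 2.61], [-1.02, 2.33], [0.03, 2.71], [-1.35, 4.49], [0.32, 2.68], [-2.91, 2.91]. Speed limits (rad/s): [2.57, 2.57, 3.14, 3.14, 3.14, 3.14].

## Interface

Orientations are given as a unit quaternion [w, x, y, z].
In Python, from cell import robot, optics, ticket gives the robot as it stands.
- The arm moves only by the tool step_arm, never from a script. Its argument "rows" is one flat list of numbers, 5 for each row, row after row: the opening, from 0 (shut) to 1 (fully open), then the shift along the tool's x, y, z in cm, then the turn about the tool's z in degrees. In form: [hand, x, y, z, spin, hand, x, y, z, spin, ...]. A call has 1 to 5 rows; each row is the pose to reach, as a shift and turn from the pose commanded when the call began, along the tool's axes at that moment; what a row does not reach only later rows make up. A row lasts 1/10 s, in which the tool goes at most 50 mm and 8.59 degrees, less where a joint would pass 70% of its speed; a pose out of reach is approached as far as the arm can. A call with a gripper value outside its range is refused whole. The fingers move at their own pace and stop on an object; "newtons" is the grip in N (left out, the last holds). Time passes only in rows, so rows that repeat a pose let the fingers close. It gives the time, the measured TCP pose, the force and the opening at its end, in the units of the state.
- robot.read_state(): the state, without advancing time (a new reading comes with each control period).
- optics.grab_frame(name): name is "side" or "top"; returns a dict with "pixels" (480x640x3 uint8, blue, green, red), "intrinsics" (3x3 intrinsics, pixels), "k1" (the pictures are not rectified: a ray, as slopes to the right and down, at radius r is drawn at 1 + k1 r^2 times it, then the intrinsics apply), "R" (3x3) and "t" (3): a world point X has camera coordinates R X + t. Camera axes: x right, y down, z forward; pixel columns grow to the right and rows downward; lengths in m; the calibration is good to about 2 mm. A picture is of the moment at which its call begins. There is no depth.
- ticket.finish_job(): hands the job in, once; it reports no verdict.
Trained networks look in a picture, given as the dict that the camera call returned (one of the last four; its "shot" number tells which), for a name from the list of things; names that differ only in an ending like _2 or _b are one class to them, and where a whole thing is asked for, a point or a joint stands for the part that bears it (a point fixed in the world has none). Each returns a list of dicts, best first, with "confidence" (0 to 1); they miss things now and then, are a little off and sometimes report something else, mostly with a low value. They report only what shows in the picture. A call takes as long as a camera call.
- optics.spot_in(picture, name): "centre" ([x, y, z] in m, in world coordinates, good to about 4 mm: the middle of the surface that is visible of it).
- optics.cut_out(picture, name): "pixels" (480x640 bool, what is visible of it).
- optics.spot_point(picture, name): "centre" ([x, y, z] in m, in world coordinates, good to about 4 mm: a listed point, or the origin of a listed thing).
The state is a dict: "clock": time; "q": joint angles; "joint_vel": joint speeds; "tau": joint torques, N m; "ee_pos": TCP position; "eef_rot": TCP orientation; "contact_force": force on the tool from outside, world axes, zero at the start; "moment": the same for the moment, N m; "opening": finger opening in m.
Only numpy, scipy, OpenCV 4.12 (cv2) and the standard library are available. Lean on these libraries where they do the work, as an engineer would, in place of code of your own. Each camera call takes 0.05 s, during which the arm holds its last target. There are 200 camera calls.

## Working session

There is one attempt and no reset: what is moved stays moved. The work goes in short steps, Python scripts to look and compute and a tool call to move; the robot and the scene stay as the last step left them, time stands still between calls to the robot, and variables do not carry over. Pictures are saved under pics/ and viewed, about 12 in all and at most 16, crops included, and the job is handed in when it is done.

Besides the shell and the picture viewer there is one more tool, called after "Emit:" by a JSON object that holds its "api" and its "payload". step_arm: Moves the arm, as the interface text tells. Its arguments: {"type":"object","properties":{"rows":{"type":"array","items":{"type":"number"}},"newtons":{"type":"number"}},"required":["rows"]}

```bash
mkdir -p pics
cat > h.py <<'E'
import numpy as np, cv2
from cell import robot, optics, ticket
names=["canister_white","canister_blue","canister_clay","canister_green"]
def look(cam,names,fn=None):
    p=optics.grab_frame(cam)
    if fn: cv2.imwrite("pics/"+fn,p["pixels"])
    return p
def rd(v): return [round(float(a),3) for a in v]
E
python3 - <<'E'
from h import *
print(robot.read_state())
for cam in ("top","side"):
    p=look(cam,0,cam+"0.png")
    print(cam,"cam at",rd(-p["R"].T@p["t"]))
    for n in ["caddy","mark_1","coaster","juice_carton","mug","pepper_mill","spice_jar_a"]+names+[c+"_spout" for c in names]:
        print(n,[(rd(d["centre"]),round(d["confidence"],2)) for d in optics.spot_point(p,n)])
E
```

```text
{'clock': 0.0, 'q': array([-1.31258031e+00,  1.24513400e-01,  1.65167329e+00, -1.89861211e-05,
        1.36751060e+00, -8.25609292e-02]), 'joint_vel': array([-0.00135925,  0.00226125, -0.00133464,  0.0007255 ,  0.0011602 ,
        0.00025766]), 'tau': array([-5.33505299e-04, -4.23610604e+01, -3.65452516e+01, -7.56999907e-05,
        6.96762465e-03, -5.12229576e-06]), 'ee_pos': array([ 0.21707704, -0.61202928,  0.23004808]), 'eef_rot': array([-1.04744444e-03,  9.85518098e-01,  1.69567013e-01, -1.01563271e-04]), 'contact_force': array([-0.15911465,  0.53001601,  0.62870397]), 'moment': array([0.03500402, 0.05110045, 0.02553141]), 'opening': 0.08514075397465623}
top cam at [0.373, -0.004, 1.357]
caddy [([0.602, -0.004, 0.0], 0.83)]
mark_1 [([0.528, -0.022, 0.047], 0.9), ([0.565, 0.112, 0.05], 0.69), ([0.542, 0.049, 0.054], 0.65), ([0.508, -0.091, 0.047], 0.59)]
coaster [([0.493, -0.273, -0.002], 0.84), ([0.371, -0.29, 0.0], 0.57), ([0.565, 0.114, 0.047], 0.44)]
juice_carton []
mug [([0.662, 0.304, -0.001], 0.83)]
pepper_mill [([0.595, 0.079, 0.006], 0.66)]
spice_jar_a [([0.465, 0.392, 0
[... 807 characters left out ...]
5, -0.001], 0.67), ([0.335, -0.303, 0.069], 0.2)]
mug [([0.66, 0.301, 0.001], 0.57)]
pepper_mill [([0.597, 0.081, 0.006], 0.91)]
spice_jar_a [([0.468, 0.392, 0.001], 0.74), ([0.446, -0.401, 0.002], 0.64)]
canister_white [([0.37, -0.293, -0.004], 0.77)]
canister_blue [([0.373, 0.29, 0.002], 0.9)]
canister_clay []
canister_green [([0.599, 0.08, 0.009], 0.67), ([0.604, -0.395, -0.002], 0.58)]
canister_white_spout [([0.338, -0.305, 0.07], 0.81), ([0.728, -0.338, -0.002], 0.44), ([0.546, 0.047, 0.054], 0.31)]
canister_blue_spout [([0.365, 0.329, 0.066], 0.82)]
canister_clay_spout []
canister_green_spout [([0.563, -0.396, 0.066], 0.74), ([0.374, 0.29, -0.001], 0.73), ([0.367, 0.329, 0.066], 0.19)]
```

View pics/top0.png

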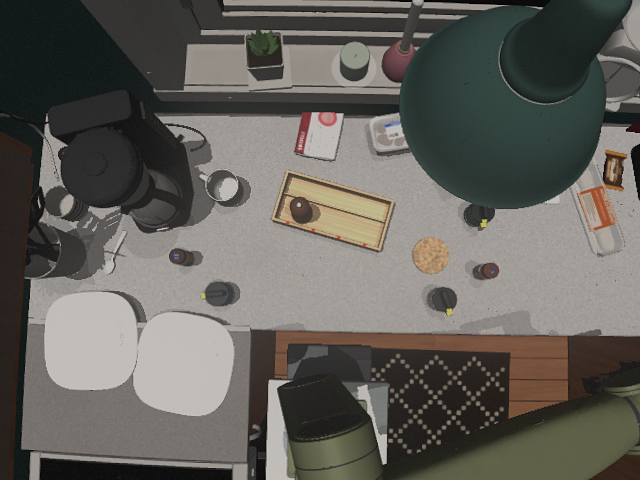

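View pics/side0.png

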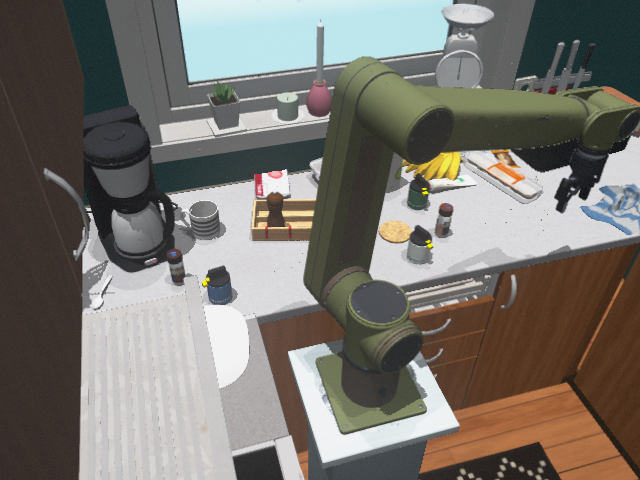

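The top view shows the caddy with the mill in it (300,207), white, green and blue canisters at (443,298), (479,215) and (219,293), the coaster at (431,255) and jars at (181,257) and (486,270). There is no clay canister. The side view agrees, though the arm hides the carton there. Next I refine the poses with silhouette fits and by colouring the marks.

```bash
cat >> h.py <<'E'
from scipy.optimize import minimize
from scipy.spatial.transform import Rotation as Ro
import sys
def proj(p,X):
    c=np.atleast_2d(X)@p["R"].T+p["t"]; s=c[:,:2]/c[:,2:]
    s=s*(1+p["k1"]*(s**2).sum(1,keepdims=True))
    return s@p["intrinsics"][:2,:2].T+p["intrinsics"][:2,2]
def back(p,uv,z):
    f=lambda w: ((proj(p,[[w[0],w[1],z]])[0]-uv)**2).sum()
    return minimize(f,[.5,0],method="Nelder-Mead",options=dict(xatol=1e-5,fatol=1e-5)).x
def cyl(r,z0,z1):
    a=np.linspace(0,2*np.pi,40); return np.array([[r*np.cos(t),r*np.sin(t),z] for t in a for z in(z0,z1)])
def box(x0,x1,y0,y1,z0,z1): return np.array([[x,y,z] for x in(x0,x1) for y in(y0,y1) for z in(z0,z1)])
CAN=[cyl(.032,0,.079),box(-.023,.023,-.007,.007,.079,.108),box(-.043,-.02,-.006,.006,.062,.074)]
JAR=[cyl(.0205,0,.105)]
CAD=[box(-.071,.071,-.15,.15,0,.05)]
COA=[cyl(.05,0,.008)]
def sil(p,parts,w,S=4):
    im=np.zeros((480*1,640),np.uint8); c,s=np.cos(w[2]),np.sin(w[2])
    acc=np.zeros((480,640),np.uint8)
    for P in parts:
        X=np.c_[c*P[:,0]-s*P[:,1]+w[0],s*P[:,0]+c*P[:,1]+w[1],P[:,2]+(w[3] if len(w)>3 else 0)]
        h=cv2.convexHull(np.round(proj(p,X)*256).astype(np.int32).astype(np.float32)).astype(np.int32)
        im=np.zeros((480,640),np.uint8); cv2.fillConvexPoly(im,h,255,cv2.LINE_AA,8); acc=np.maximum(acc,im)
    return acc
def fit(p,m,parts,w0,z=0,yaw=True):
    M=cv2.GaussianBlur(m.astype(np.float32),(0,0),1)
    g=lambda v: np.abs(cv2.GaussianBlur(sil(p,parts,[v[0]/100,v[1]/100,v[2] if yaw else w0[2],z])/255.,(0,0),1)-M).sum()
    v0=np.array([w0[0]*100,w0[1]*100,w0[2]]); best=None
    for k in range(2):
        sx=np.array([v0]+[v0+d for d in np.diag([.5,.5,.15])])
        r=minimize(g,v0,method="Nelder-Mead",options=dict(initial_simplex=sx,xatol=.005,fatol=.05,maxiter=150)); v0=r.x
    return rd([v0[0]/100,v0[1]/100,np.degrees(v0[2])]), round(r.fun/max(m.sum(),1),3)
def mask(p,n,near,z=.05):
    "mask of class n whose centroid is closest to the projection of near"
    u=proj(p,[[near[0],near[1],z]])[0]; L=[d for d in optics.cut_out(p,n) if d["pixels"].any()]
    if not L: return None
    d=lambda q: np.linalg.norm(np.argwhere(q["pixels"]).mean(0)[::-1]-u)
    b=min(L,key=d); return b["pixels"] if d(b)<25 else None
def refine(p,n,parts,w0,z=0,yaw=True):
    m=mask(p,n,w0,.05+z)
    return None if m is None else fit(p,m,parts,w0,z,yaw)
def plan(x,y,z,yaw):
    s=robot.read_state(); R=Ro.from_quat(np.roll(s["eef_rot"],-1)).as_matrix()
    d=R.T@(np.array([x,y,z])-s["ee_pos"]); y0=np.degrees(np.arctan2(R[1,0],R[0,0]))
    sp=-((yaw-y0+180)%360-180)
    print("pose",rd(s["ee_pos"]),"yaw %.1f"%y0,"-> cm",np.round(d*100,1),"spin %.1f"%sp,"rows %.1f"%max(np.linalg.norm(d)/.05,abs(sp)/8.59),"F",rd(s["contact_force"]),"q",rd(s["q"]),"open",round(s["opening"],4),"t",round(s["clock"],1))
E
python3 - <<'E'
from h import *
for cam in ("top","side"):
    p=look(cam,0)
    for n,w in [("canister_white",(.37,-.292,.35)),("canister_blue",(.374,.291,-1.37)),("canister_green",(.603,-.395,0))]: print(cam,n,refine(p,n,CAN,w))
    for w in [(.467,.392,0),(.447,-.4,0)]: print(cam,"jar",refine(p,"spice_jar_a",JAR,w,0,False))
    print(cam,"caddy",refine(p,"caddy",CAD,(.602,-.005,-.27)),"coaster",refine(p,"coaster",COA,(.491,-.272,0),-0.0,False))
    hsv=cv2.cvtColor(p["pixels"],cv2.COLOR_BGR2HSV)
    red=((hsv[...,0]<6)|(hsv[...,0]>174))&(hsv[...,1]>150)&(hsv[...,2]>70)
    n,l,st,c=cv2.connectedComponentsWithStats(red.astype(np.uint8))
    for i in range(1,n):
        b=back(p,c[i],.05)
        if .45<b[0]<.62 and -.15<b[1]<.17: print(cam,"red",rd(b),st[i,4])
plan(.596,.08,.25,74.5)
E
```

```text
top canister_white ([0.375, -0.292, 19.716], np.float64(0.222))
top canister_blue ([0.378, 0.29, -82.826], np.float64(0.151))
top canister_green ([0.607, -0.393, -4.587], np.float64(0.403))
top jar ([0.469, 0.387, 0.492], np.float64(0.473))
top jar ([0.451, -0.398, 0.688], np.float64(0.326))
top caddy ([0.605, -0.001, -15.068], np.float64(0.137)) coaster ([0.493, -0.267, -12.376], np.float64(0.175))
top red [0.568, 0.118] 7
top red [0.549, 0.049] 7
top red [0.532, -0.018] 5
top red [0.514, -0.085] 5
side canister_white ([0.378, -0.295, 12.118], np.float64(0.117))
side canister_blue ([0.381, 0.288, -70.436], np.float64(0.16))
side canister_green ([0.61, -0.394, -13.787], np.float64(0.135))
side jar ([0.469, 0.39, 0.961], np.float64(0.139))
side jar None
side caddy ([0.616, 0.003, -8.62], np.float64(1.101)) coaster ([0.497, -0.272, -3.607], np.float64(0.119))
side red [0.564, 0.114] 6
side red [0.55, 0.047] 6
pose [0.217, -0.613, 0.231] yaw 19.5 -> cm [ 58.8 -52.6  -1.9] spin -55.0 rows 15.8 F [0.84, 0.009, -0.415] q [-1.313, 0.124, 1.65, 0.0, 1.367, -0.083] open 0.0858 t 2.4
```

```bash
python3 -c "
from h import *
plan(.599,.082,.24,19.5)"
```

```text
pose [0.217, -0.613, 0.231] yaw 19.5 -> cm [ 59.2 -52.7  -0.9] spin 0.0 rows 15.9 F [0.84, 0.009, -0.415] q [-1.313, 0.124, 1.65, 0.0, 1.367, -0.083] open 0.0858 t 2.4
```

Emit:
{"api": "step_arm", "payload": {"rows": [1,3.6,-3.2,0,0,1,7.2,-6.4,0,0,1,10.8,-9.6,0,0,1,14.4,-12.8,0,0,1,18,-16,0,0], "newtons": 60}}

```text
clock: 2.9
ee_pos: [0.334, -0.4, 0.2315]
eef_rot: [0.0, 0.986, 0.169, 0.0]
contact_force: [0.3, -0.6, -0.4]
opening: 0.0855
```

Emit:
{"api": "step_arm", "payload": {"rows": [1,3.6,-3.2,0,0,1,7.2,-6.4,0,0,1,10.8,-9.6,0,0,1,14.4,-12.8,0,0,1,18,-16,0,0]}}

```text
clock: 3.4
ee_pos: [0.4502, -0.1889, 0.2317]
eef_rot: [0.0, 0.986, 0.169, 0.0]
contact_force: [2.1, 0.1, 0.1]
opening: 0.0854
```

Emit:
{"api": "step_arm", "payload": {"rows": [1,3.6,-3.2,0,0,1,7.2,-6.4,0,0,1,10.8,-9.6,0,0,1,14.4,-12.8,0,0,1,18,-16,0,0]}}

```text
clock: 3.9
ee_pos: [0.5665, 0.0223, 0.2317]
eef_rot: [0.0, 0.985, 0.17, 0.0]
contact_force: [0.3, -0.7, 0.0]
opening: 0.0856
```

```bash
python3 -c "
from h import *
plan(.599,.082,.22,19.5)"
```

```text
pose [0.566, 0.022, 0.232] yaw 19.5 -> cm [ 5.1 -4.5  1.2] spin 0.0 rows 1.4 F [0.267, -0.694, 0.046] q [-0.055, -0.06, 1.838, -0.0, 1.363, 1.174] open 0.0856 t 3.9
```

Emit:
{"api": "step_arm", "payload": {"rows": [1,2.6,-2.3,0,0,1,5.1,-4.5,0,0,1,5.1,-4.5,4,0,1,5.1,-4.5,8,0,1,5.1,-4.5,12.2,0]}}

```text
clock: 4.4
ee_pos: [0.5994, 0.0803, 0.1088]
eef_rot: [0.0, 0.985, 0.17, 0.001]
contact_force: [0.5, -0.4, -0.5]
opening: 0.0856
```

Emit:
{"api": "step_arm", "payload": {"rows": [0,0,0,0,0,0,0,0,0,0,0,0,0,0,0,0,0,0,0,0,0,0,0,0,0]}}

```text
clock: 4.9
ee_pos: [0.6006, 0.0798, 0.1125]
eef_rot: [0.0, 0.986, 0.17, 0.003]
contact_force: [-0.2, 0.8, 4.9]
opening: 0.046
```

Emit:
{"api": "step_arm", "payload": {"rows": [0,0,0,0,0,0,0,0,0,0,0,0,0,-1,0,0,0,0,-3,0,0,0,0,-6,0]}}

```text
clock: 5.4
ee_pos: [0.5969, 0.0796, 0.1678]
eef_rot: [-0.0, 0.986, 0.17, -0.003]
contact_force: [-0.0, 0.2, -1.3]
opening: 0.0463
```

```bash
python3 -c "
from h import *
plan(.495,-.27,.22,19.5)"
```

```text
pose [0.597, 0.08, 0.168] yaw 19.5 -> cm [-21.3  29.5  -5.2] spin 0.0 rows 7.4 F [-0.016, 0.243, -1.307] q [0.043, 0.07, 1.817, 0.0, 1.259, 1.274] open 0.0463 t 5.4
```

Emit:
{"api": "step_arm", "payload": {"rows": [0,0,0,-2.6,0,0,0,0,-5.2,0,0,-2,2.8,-5.2,0,0,-4.3,6,-5.2,0,0,-6.6,9.2,-5.2,0]}}

```text
clock: 5.9
ee_pos: [0.5667, -0.0299, 0.2219]
eef_rot: [0.0, 0.985, 0.17, 0.0]
contact_force: [0.7, -0.1, -3.1]
opening: 0.0461
```

Emit:
{"api": "step_arm", "payload": {"rows": [0,-2.4,3.3,0,0,0,-4.8,6.6,0,0,0,-7.2,9.9,0,0,0,-9.6,13.2,0,0,0,-12,16.5,0,0]}}

```text
clock: 6.4
ee_pos: [0.5084, -0.226, 0.2216]
eef_rot: [-0.0, 0.986, 0.17, 0.0]
contact_force: [0.4, -0.8, -1.4]
opening: 0.0459
```

Emit:
{"api": "step_arm", "payload": {"rows": [0,-1.7,2.4,0,0,0,-2.7,3.8,0,0,0,-2.7,3.8,0,0,0,-2.7,3.8,3,0,0,-2.7,3.8,5,0]}}

```text
clock: 6.9
ee_pos: [0.4968, -0.2683, 0.1705]
eef_rot: [-0.0, 0.985, 0.17, 0.0]
contact_force: [-0.4, 1.0, -2.9]
opening: 0.0461
```

```bash
python3 -c "
from h import *
plan(.495,-.27,.112,19.5)
p=look('top',0,'a.png');p=look('side',0,'a2.png')
u=proj(p,[[.495,-.27,.1]])[0].astype(int);print(u)
im=p['pixels'][max(u[1]-90,0):u[1]+90,u[0]-120:u[0]+120];cv2.imwrite('pics/m1.png',cv2.resize(im,None,fx=3,fy=3))"
```

```text
pose [0.497, -0.268, 0.17] yaw 19.6 -> cm [-0.2  0.1  5.8] spin 0.1 rows 1.2 F [-0.448, 0.965, -2.926] q [-0.591, -0.018, 1.902, 0.001, 1.258, 0.638] open 0.0461 t 6.9
[397 206]
```

View pics/m1.png

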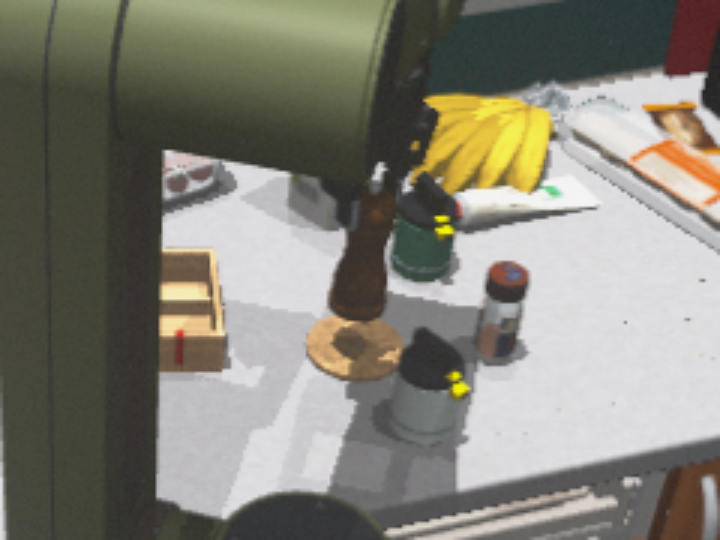

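The mill hangs over the coaster (crop 360,260 above 352,348). I lower it, release it and go up.

Emit:
{"api": "step_arm", "payload": {"rows": [0,-0.2,0,2,0,0,-0.2,0,4,0,0,-0.2,0,5,0,0,-0.2,0,5.6,0,0,-0.2,0,5.8,0]}}

```text
clock: 7.5
ee_pos: [0.4951, -0.2699, 0.1136]
eef_rot: [0.0, 0.985, 0.17, 0.0]
contact_force: [-0.0, 0.1, -1.6]
opening: 0.0463
```

Emit:
{"api": "step_arm", "payload": {"rows": [0,0,0,0,0,0.75,0,0,0,0,1,0,0,0,0,1,0,0,0,0,1,0,0,0,0]}}

```text
clock: 8.0
ee_pos: [0.495, -0.2704, 0.1139]
eef_rot: [0.0, 0.986, 0.17, 0.0]
contact_force: [0.4, 0.8, 0.6]
opening: 0.0854
```

Emit:
{"api": "step_arm", "payload": {"rows": [1,0,0,0,0,1,0,0,-2,0,1,0,0,-6,0,1,0,0,-10,0,1,0,0,-11,0]}}

```text
clock: 8.5
ee_pos: [0.4969, -0.2716, 0.2295]
eef_rot: [0.003, 0.986, 0.17, 0.003]
contact_force: [-0.4, -0.5, 0.7]
opening: 0.0856
```

Run:
```python
from h import *
for cam in ("top","side"):
    p=look(cam,0)
    for n,w in [("canister_white",(.375,-.292,.33)),("canister_blue",(.378,.29,-1.37)),("canister_green",(.607,-.393,-.05))]: print(cam,n,refine(p,n,CAN,w))
    print("mill",[(rd(d["centre"]),round(d["confidence"],2)) for d in optics.spot_point(p,"pepper_mill")])
plan(.375,-.292,.22,19)
```

```text
top canister_white None
top canister_blue ([0.378, 0.291, -79.448], np.float64(0.171))
top canister_green None
mill []
side canister_white ([0.382, -0.296, -26.486], np.float64(0.235))
side canister_blue ([0.38, 0.287, -76.566], np.float64(0.104))
side canister_green ([0.611, -0.395, -6.582], np.float64(0.135))
mill [([0.493, -0.27, 0.008], 0.69)]
pose [0.494, -0.27, 0.222] yaw 19.5 -> cm [-12.   -1.9   0.2] spin 0.5 rows 2.4 F [-0.123, 0.72, -0.801] q [-0.595, -0.06, 1.855, -0.0, 1.349, 0.635] open 0.0855 t 9.0
```

Emit:
{"api": "step_arm", "payload": {"rows": [1,-4,-0.6,0,0,1,-8,-1.2,0,0,1,-12,-1.9,0,0,1,-12,-1.9,4,0,1,-12,-1.9,8,0]}}

```text
clock: 9.5
ee_pos: [0.3752, -0.2936, 0.1441]
eef_rot: [0.002, 0.986, 0.169, 0.002]
contact_force: [1.0, -0.4, -1.4]
opening: 0.0852
```

Emit:
{"api": "step_arm", "payload": {"rows": [1,0,0,3,0,1,0,0,5.5,0,1,0,0,5.7,0,0.5,0,0,5.7,0,0.3,0,0,5.7,0]}}

```text
clock: 10.0
ee_pos: [0.3762, -0.2932, 0.088]
eef_rot: [0.001, 0.986, 0.17, 0.001]
contact_force: [0.9, -0.9, 0.9]
opening: 0.0587
```

Run:
```python
from h import *
plan(.374,-.292,.084,20)
p=look("side",0)
u=proj(p,[[.374,-.292,.1]])[0].astype(int)
im=p['pixels'][u[1]-60:u[1]+60,u[0]-80:u[0]+80];cv2.imwrite('pics/w1.png',cv2.resize(im,None,fx=4,fy=4))
```

```text
pose [0.376, -0.293, 0.088] yaw 19.5 -> cm [-0.2 -0.2  0.4] spin -0.5 rows 0.1 F [0.874, -0.932, 0.931] q [-0.775, -0.129, 2.157, 0.0, 1.112, 0.455] open 0.0587 t 10.0
```

View pics/w1.png

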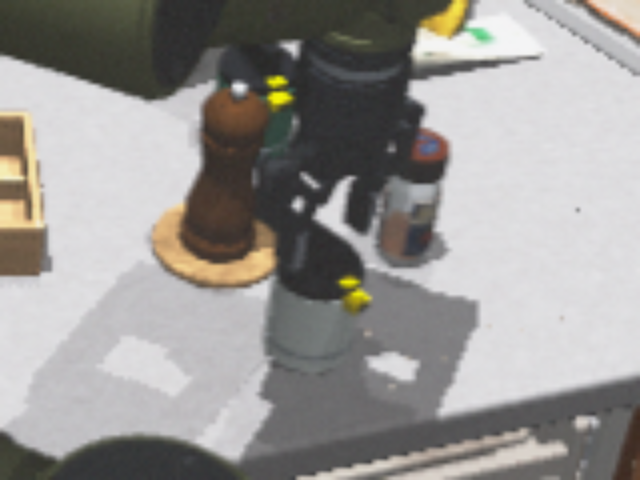

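The fingers stand either side of the bar (300,215 and 355,215), and the mill is upright on the coaster.

Emit:
{"api": "step_arm", "payload": {"rows": [0.3,-0.2,-0.2,0.3,0,0,-0.2,-0.2,0.3,0,0,-0.2,-0.2,0.3,0,0,-0.2,-0.2,0.3,0,0,-0.2,-0.2,0.3,0]}}

```text
clock: 10.55
ee_pos: [0.3729, -0.2915, 0.084]
eef_rot: [0.0, 0.986, 0.17, 0.0]
contact_force: [-0.8, -0.1, 2.5]
opening: 0.0128
```

Emit:
{"api": "step_arm", "payload": {"rows": [0,0,0,0,0,0,0,0,0,0,0,0,0,-1,0,0,0,0,-3,0,0,0,0,-6,0]}}

```text
clock: 11.05
ee_pos: [0.3712, -0.2894, 0.1413]
eef_rot: [-0.003, 0.986, 0.17, -0.002]
contact_force: [0.6, 0.3, -2.3]
opening: 0.0132
```

Emit:
{"api": "step_arm", "payload": {"rows": [0,0,0,-3,0,0,0,0,-6,0,0,0,0,-9,0,0,0,0,-12,0,0,0,0,-14,0]}}

```text
clock: 11.55
ee_pos: [0.3729, -0.2911, 0.2854]
eef_rot: [0.001, 0.986, 0.17, 0.001]
contact_force: [-0.6, -1.0, -2.2]
opening: 0.0126
```

Run:
```python
from h import *
c,s=np.cos(np.radians(-15)),np.sin(np.radians(-15))
print([rd([.6045+c*-.027-s*y,-.0015+s*-.027+c*y]) for y in(-.105,-.035,.035,.105)], "jar", [rd([.6045+c*.038-s*y,-.0015+s*.038+c*y]) for y in(-.07,.07)])
for cam in ("top","side"):
  p=look(cam,0)
  u=proj(p,[[.374,-.292,.25]])[0]; z=robot.read_state()["ee_pos"][2]-.084
  print(cam,refine(p,"canister_white",CAN,(.374,-.292,.34),z),[(rd(d["centre"]),round(d["confidence"],2)) for d in optics.spot_point(p,"canister_white_spout")],[(rd(d["centre"]),round(d["confidence"],2)) for d in optics.spot_point(p,"canister_white")])
plan(.374,-.292,.3,20)
```

```text
[[0.551, -0.096], [0.569, -0.028], [0.587, 0.039], [0.606, 0.107]] jar [[0.623, -0.079], [0.659, 0.056]]
top ([0.394, -0.263, 26.611], np.float64(2.86)) [] [([0.375, -0.29, 0.203], 0.66), ([0.659, 0.3, 0.0], 0.2)]
side ([0.38, -0.297, -30.674], np.float64(0.216)) [([0.336, -0.3, 0.268], 0.69), ([0.66, 0.301, 0.001], 0.36)] [([0.373, 0.288, -0.0], 0.34)]
pose [0.372, -0.291, 0.281] yaw 19.5 -> cm [ 0.1  0.2 -1.9] spin -0.5 rows 0.4 F [-0.101, 0.537, -2.166] q [-0.777, -0.307, 1.969, 0.0, 1.484, 0.453] open 0.0129 t 11.9
```

Emit:
{"api": "step_arm", "payload": {"rows": [0,3.9,-2.1,0,7,0,7.8,-4.1,0,14,0,11.6,-6.2,0,21,0,15.5,-8.2,0,28,0,19.4,-10.3,0,34.5]}}

```text
clock: 12.45
ee_pos: [0.5217, -0.1277, 0.282]
eef_rot: [-0.0, 0.991, -0.133, -0.001]
contact_force: [0.3, -0.7, -1.6]
opening: 0.0129
```

Run:
```python
from h import *
plan(.550,-.097,.16,-15)
```

```text
pose [0.522, -0.128, 0.282] yaw -15.3 -> cm [ 1.9 -3.7 12.2] spin -0.3 rows 2.6 F [0.332, -0.667, -1.629] q [-0.34, -0.154, 1.84, -0.0, 1.457, 1.497] open 0.0129 t 12.4
```

Emit:
{"api": "step_arm", "payload": {"rows": [0,1.9,-3.7,0,0,0,1.9,-3.7,4,0,0,1.9,-3.7,8,0,0,1.9,-3.7,12,0,0,1.9,-3.7,12.2,0]}}

```text
clock: 12.95
ee_pos: [0.544, -0.0968, 0.1531]
eef_rot: [-0.001, 0.991, -0.13, -0.008]
contact_force: [-0.7, 0.1, -3.0]
opening: 0.013
```

```bash
python3 - <<'E'
from h import *
plan(.550,-.097,.095,-15)
z=robot.read_state()["ee_pos"][2]-.084
for cam in ("top","side"):
  p=look(cam,0)
  print(cam,refine(p,"canister_white",CAN,(.55,-.097,-.26),z),[(rd(d["centre"]),round(d["confidence"],2)) for d in optics.spot_point(p,"canister_white_spout")],[(rd(d["centre"]),round(d["confidence"],2)) for d in optics.spot_point(p,"canister_white")])
  u=proj(p,[[.55,-.097,.1]])[0].astype(int); im=p['pixels'][u[1]-55:u[1]+55,u[0]-75:u[0]+75];cv2.imwrite('pics/w2%s.png'%cam,cv2.resize(im,None,fx=5,fy=5,interpolation=cv2.INTER_CUBIC))
E
python3 -c "
import cv2,numpy as np
cv2.imwrite('pics/w2.png',np.hstack([cv2.resize(cv2.imread('pics/w2%s.png'%c),(400,293)) for c in('top','side')]))"
```

```text
pose [0.544, -0.097, 0.153] yaw -15.0 -> cm [ 0.7 -0.1  5.8] spin 0.0 rows 1.2 F [-0.726, 0.119, -2.974] q [-0.273, -0.019, 1.934, 0.0, 1.242, 1.559] open 0.013 t 12.9
top None [([0.498, -0.085, 0.137], 0.82), ([0.53, -0.022, 0.048], 0.31)] [([0.544, -0.097, 0.068], 0.67)]
side ([0.567, -0.106, -18.357], np.float64(0.235)) [([0.51, -0.081, 0.148], 0.79)] [([0.547, -0.101, 0.081], 0.76)]
```

View pics/w2.png

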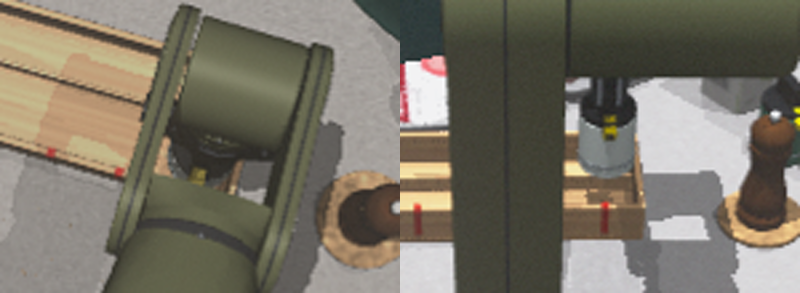

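The canister hangs over the bay behind mark 1, its spout in line with the mark (side crop 608,215).

Emit:
{"api": "step_arm", "payload": {"rows": [0,0,0,0,0,0,0,0,0,0,0,0,0,1,0,0,0,0,2,0,0,0,0,3,0]}}

```text
clock: 13.85
ee_pos: [0.5485, -0.0983, 0.1297]
eef_rot: [-0.0, 0.991, -0.13, -0.001]
contact_force: [0.5, 0.7, -0.1]
opening: 0.0131
```

Run:
```python
from h import *
plan(.550,-.097,.094,-15)
```

```text
pose [0.549, -0.098, 0.13] yaw -15.0 -> cm [ 0.1 -0.2  3.6] spin 0.0 rows 0.7 F [0.52, 0.705, -0.116] q [-0.274, 0.007, 1.95, -0.0, 1.186, 1.559] open 0.0131 t 13.8
```

Emit:
{"api": "step_arm", "payload": {"rows": [0,0.1,-0.1,0.5,0,0,0.1,-0.1,1,0,0,0.1,-0.1,1.5,0,0,0.1,-0.1,1.5,0]}}

```text
clock: 14.25
ee_pos: [0.5498, -0.0976, 0.1154]
eef_rot: [-0.0, 0.991, -0.13, -0.001]
contact_force: [-0.7, -0.3, -3.0]
opening: 0.0128
```

Run:
```python
from h import *
plan(.550,-.097,.093,-15)
```

```text
pose [0.55, -0.098, 0.115] yaw -15.0 -> cm [ 0.  -0.1  2.2] spin 0.0 rows 0.4 F [-0.747, -0.263, -3.023] q [-0.272, 0.025, 1.958, -0.0, 1.16, 1.56] open 0.0128 t 14.2
```

Clean entry.

Emit:
{"api": "step_arm", "payload": {"rows": [0,0,0,0.7,0,0,0,0,1.4,0,0,0,0,1.9,0,0,0,0,2.2,0,0,0,0,2.2,0]}}

```text
clock: 14.75
ee_pos: [0.5498, -0.0976, 0.0935]
eef_rot: [-0.0, 0.991, -0.13, -0.001]
contact_force: [0.2, -0.0, -2.5]
opening: 0.0127
```

Emit:
{"api": "step_arm", "payload": {"rows": [0.3,0,0,0,0,0.6,0,0,0,0,0.6,0,0,0,0,0.6,0,0,0,0,0.6,0,0,-2,0]}}

```text
clock: 15.25
ee_pos: [0.5482, -0.0971, 0.1117]
eef_rot: [-0.0, 0.991, -0.13, -0.003]
contact_force: [0.4, 0.0, 0.0]
opening: 0.0511
```

Emit:
{"api": "step_arm", "payload": {"rows": [0.6,0,0,-4,0,0.7,0,0,-8,0,1,0,0,-12,0,1,0,0,-15,0,1,0,0,-15,0]}}

```text
clock: 15.75
ee_pos: [0.5529, -0.0984, 0.2713]
eef_rot: [0.001, 0.991, -0.13, 0.006]
contact_force: [-0.7, -0.2, -0.3]
opening: 0.0853
```

Run:
```python
from h import *
plan(.606,-.394,.26,0)
for cam in ("top","side"):
    p=look(cam,0)
    for n,w in [("canister_white",(.55,-.097,-.26)),("canister_blue",(.378,.29,-1.37)),("canister_green",(.607,-.393,-.05))]: print(cam,n,refine(p,n,CAN,w,.008 if n[9]=='w' else 0),[(rd(d["centre"]),round(d["confidence"],2)) for d in optics.spot_point(p,n+"_spout")][:2],[(rd(d["centre"]),round(d["confidence"],2)) for d in optics.spot_point(p,n)][:2])
```

```text
pose [0.553, -0.098, 0.271] yaw -15.0 -> cm [12.7 27.2  1.3] spin -15.0 rows 6.0 F [-0.663, -0.179, -0.305] q [-0.272, -0.101, 1.81, -0.0, 1.421, 1.56] open 0.0853 t 15.8
top canister_white ([0.55, -0.097, -11.762], np.float64(0.454)) [([0.507, -0.082, 0.076], 0.82), ([0.601, -0.004, -0.0], 0.51)] [([0.549, -0.093, 0.011], 0.9), ([0.451, -0.401, -0.002], 0.2)]
top canister_blue ([0.378, 0.288, -78.733], np.float64(0.195)) [([0.364, 0.331, 0.07], 0.85), ([0.377, 0.293, 0.002], 0.29)] [([0.378, 0.29, 0.001], 0.88)]
top canister_green ([0.603, -0.342, -47.466], np.float64(0.169)) [([0.564, -0.344, 0.066], 0.64)] [([0.601, -0.341, -0.002], 0.8)]
side canister_white ([0.581, -0.11, -20.632], np.float64(0.523)) [([0.512, -0.083, 0.078], 0.76)] [([0.546, -0.1, 0.007], 0.59)]
side canister_blue ([0.377, 0.288, -72.658], np.float64(0.093)) [([0.365, 0.33, 0.064], 0.75)] [([0.372, 0.29, -0.002], 0.76), ([0.604, -0.345, 0.001], 0.69)]
side canister_green ([0.61, -0.356, -28.24], np.float64(2.761)) [([0.562, -0.348, 0.069], 0.43)] [([0.604, -0.345, -0.002], 0.43)]
```

Run:
```python
from h import *
I=[]
for cam in ("top","side"):
    p=look(cam,0)
    print(cam,refine(p,"canister_green",CAN,(.604,-.343,.05)),refine(p,"canister_green",CAN,(.604,-.343,-.2)),[(rd(d["centre"]),round(d["confidence"],2)) for n in("_spout","") for d in optics.spot_point(p,"canister_green"+n)][:4])
    print([(rd(d["centre"]),round(d["confidence"],2)) for d in optics.spot_point(p,"juice_carton")])
    u=proj(p,[[.604,-.343,.06]])[0].astype(int); I.append(cv2.resize(p['pixels'][u[1]-40:u[1]+40,u[0]-50:u[0]+50],None,fx=4,fy=4,interpolation=cv2.INTER_CUBIC))
cv2.imwrite("pics/g1.png",np.hstack(I))
```

```text
top ([0.607, -0.345, -2.263], np.float64(0.171)) ([0.606, -0.345, -0.607], np.float64(0.172)) [([0.565, -0.344, 0.066], 0.71), ([0.605, -0.342, -0.001], 0.68)]
[([0.562, -0.345, 0.064], 0.7), ([0.604, -0.003, -0.002], 0.56), ([0.492, -0.269, -0.002], 0.36)]
side ([0.613, -0.355, -28.058], np.float64(3.043)) ([0.612, -0.351, -28.037], np.float64(3.049)) [([0.563, -0.348, 0.069], 0.71), ([0.374, 0.291, 0.002], 0.24), ([0.605, -0.345, -0.003], 0.69)]
[]
```

View pics/g1.png

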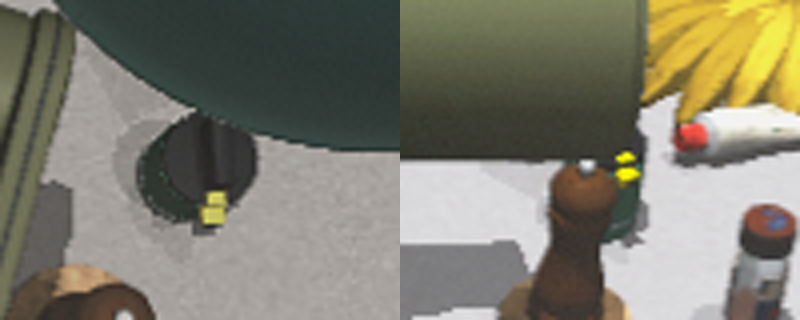

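The green canister has been knocked aside. It is still upright at about (0.605,-0.344), with its spout near -x (top crop 213,210). I go there now.

Emit:
{"api": "step_arm", "payload": {"rows": [1,2.2,4.3,0,-4,1,4.4,8.6,0,-8,1,6.6,12.9,0,-12,1,8.8,17.2,0,-16,1,11,21.5,0,-17]}}

```text
clock: 17.85
ee_pos: [0.6012, -0.3357, 0.2643]
eef_rot: [-0.0, 1.0, 0.018, 0.0]
contact_force: [0.5, 0.6, -0.1]
opening: 0.0854
```

Run:
```python
from h import *
plan(.605,-.344,.084,2)
```

```text
pose [0.601, -0.336, 0.264] yaw 2.1 -> cm [ 0.3  0.8 18. ] spin 0.1 rows 3.6 F [0.512, 0.597, -0.13] q [-0.587, 0.19, 1.521, 0.0, 1.43, 0.947] open 0.0854 t 17.9
```

Emit:
{"api": "step_arm", "payload": {"rows": [1,0.3,0.8,3,0,1,0.3,0.8,7,0,1,0.3,0.8,11,0,1,0.3,0.8,14,0,1,0.3,0.8,16,0]}}

```text
clock: 18.35
ee_pos: [0.6028, -0.3409, 0.1005]
eef_rot: [-0.001, 1.0, 0.018, -0.002]
contact_force: [-0.4, -1.1, 0.5]
opening: 0.0855
```

Emit:
{"api": "step_arm", "payload": {"rows": [1,0,0,1,0,1,0,0,2,0,0.5,0,0,2,0,0,0,0,2,0,0,0,0,2,0]}}

```text
clock: 18.85
ee_pos: [0.6052, -0.3423, 0.0862]
eef_rot: [0.001, 1.0, 0.018, 0.001]
contact_force: [-0.1, 0.5, 0.4]
opening: 0.0438
```

Emit:
{"api": "step_arm", "payload": {"rows": [0,0,0,0,0,0,0,0,0,0,0,0,0,-1,0,0,0,0,-4,0,0,0,0,-8,0]}}

```text
clock: 19.35
ee_pos: [0.6024, -0.3404, 0.1619]
eef_rot: [-0.002, 1.0, 0.018, -0.003]
contact_force: [0.6, -1.0, -1.6]
opening: 0.0128
```

Run:
```python
from h import *
plan(.568,-.030,.26,-15)
```

```text
pose [0.602, -0.34, 0.162] yaw 2.0 -> cm [ -2.4 -31.2  -9.7] spin 17.0 rows 6.5 F [0.591, -0.966, -1.613] q [-0.592, 0.266, 1.606, 0.0, 1.277, 0.943] open 0.0128 t 19.4
```

Emit:
{"api": "step_arm", "payload": {"rows": [0,0,0,-4,0,0,0,0,-8,0,0,-0.3,-4,-9.7,2,0,-0.6,-8,-9.7,6,0,-1,-12,-9.7,10]}}

```text
clock: 19.85
ee_pos: [0.5899, -0.2211, 0.263]
eef_rot: [0.0, 0.997, -0.071, 0.001]
contact_force: [0.8, 0.1, -3.1]
opening: 0.0125
```

Run:
```python
from h import *
plan(.568,-.0285,.26,-15)
```

```text
pose [0.59, -0.221, 0.263] yaw -8.2 -> cm [ -4.9 -18.8   0.3] spin 6.8 rows 3.9 F [0.811, 0.136, -3.121] q [-0.444, 0.062, 1.664, 0.0, 1.414, 1.27] open 0.0125 t 19.9
```

Emit:
{"api": "step_arm", "payload": {"rows": [0,-1.2,-4.7,0,2,0,-2.4,-9.4,0,4,0,-3.7,-14.1,0,6,0,-4.9,-18.8,0,6.8,0,-4.9,-18.8,0,6.8]}}

```text
clock: 20.35
ee_pos: [0.5664, -0.024, 0.2616]
eef_rot: [-0.001, 0.992, -0.126, -0.0]
contact_force: [0.2, -0.5, -3.1]
opening: 0.0126
```

Emit:
{"api": "step_arm", "payload": {"rows": [0,0,0,3,0,0,0,0,6,0,0,0,0,9,0,0,0,0,11,0,0,0,0,11,0]}}

```text
clock: 20.85
ee_pos: [0.5647, -0.0292, 0.1473]
eef_rot: [0.0, 0.992, -0.129, -0.004]
contact_force: [-0.3, -0.3, -2.0]
opening: 0.0126
```

Emit:
{"api": "step_arm", "payload": {"rows": [0,0,0,0,0,0,0,0,0,0]}}

```text
clock: 21.05
ee_pos: [0.5688, -0.0296, 0.1535]
eef_rot: [0.0, 0.992, -0.129, 0.002]
contact_force: [0.3, 0.4, -2.5]
opening: 0.0128
```

Run:
```python
from h import *
plan(.568,-.0285,.115,-15)
I=[]
for cam in ("top","side"):
    p=look(cam,0)
    print(cam,[(rd(d["centre"]),round(d["confidence"],2)) for n in("canister_green_spout","canister_green","canister_white_spout") for d in optics.spot_point(p,n)])
    u=proj(p,[[.568,-.0285,.1]])[0].astype(int); I.append(cv2.resize(p['pixels'][u[1]-40:u[1]+40,u[0]-50:u[0]+50],None,fx=4,fy=4,interpolation=cv2.INTER_CUBIC))
cv2.imwrite("pics/g2.png",np.hstack(I))
```

```text
pose [0.569, -0.03, 0.153] yaw -14.8 -> cm [-0.1 -0.1  3.8] spin 0.2 rows 0.8 F [0.264, 0.448, -2.52] q [-0.146, 0.007, 1.908, 0.0, 1.224, 1.683] open 0.0128 t 21.1
top [([0.527, -0.018, 0.136], 0.59), ([0.567, -0.03, 0.068], 0.8), ([0.505, -0.083, 0.075], 0.79), ([0.662, 0.302, -0.001], 0.63)]
side [([0.507, -0.081, 0.078], 0.81), ([0.55, 0.049, 0.053], 0.32)]
```

View pics/g2.png

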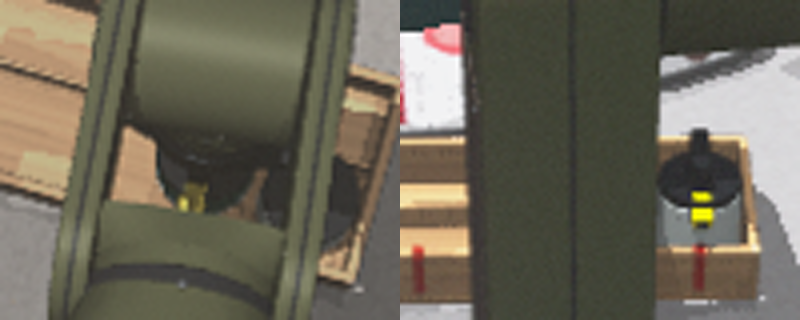

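White stands with its spout over mark 1 (side 702,210 over 699,265). Green hangs over mark 2 and there is a gap to white.

Emit:
{"api": "step_arm", "payload": {"rows": [0,-0.1,-0.1,1,0,0,-0.1,-0.1,2,0,0,-0.1,-0.1,3,0,0,-0.1,-0.1,3.8,0,0,-0.1,-0.1,3.8,0]}}

```text
clock: 21.95
ee_pos: [0.566, -0.0279, 0.1111]
eef_rot: [0.0, 0.992, -0.129, -0.001]
contact_force: [0.2, 0.4, -2.7]
opening: 0.0128
```

Run:
```python
from h import *
plan(.568,-.0285,.0925,-15)
```

```text
pose [0.566, -0.028, 0.111] yaw -14.8 -> cm [0.2 0.  1.9] spin 0.2 rows 0.4 F [0.212, 0.381, -2.724] q [-0.144, 0.049, 1.941, -0.0, 1.154, 1.685] open 0.0128 t 21.9
```

Emit:
{"api": "step_arm", "payload": {"rows": [0,0.1,0,0.7,0,0,0.1,0,1.4,0,0,0.1,0,1.9,0,0,0.1,0,2.2,0,0,0.1,0,2.2,0]}}

```text
clock: 22.45
ee_pos: [0.5687, -0.0284, 0.0933]
eef_rot: [0.0, 0.992, -0.129, 0.001]
contact_force: [-3.8, 0.8, 5.2]
opening: 0.0129
```

Emit:
{"api": "step_arm", "payload": {"rows": [0.3,0,0,0,0,0.5,0,0,0,0,0.5,0,0,0,0,0.5,0,0,0,0,0.5,0,0,-2,0]}}

```text
clock: 22.95
ee_pos: [0.5654, -0.0279, 0.1082]
eef_rot: [-0.0, 0.992, -0.129, -0.003]
contact_force: [-0.8, 0.3, -0.3]
opening: 0.0428
```

Emit:
{"api": "step_arm", "payload": {"rows": [0.5,0,0,-4,0,0.6,0,0,-8,0,1,0,0,-12,0,1,0,0,-14,0,1,0,0,-14,0]}}

```text
clock: 23.45
ee_pos: [0.5699, -0.0285, 0.2562]
eef_rot: [0.0, 0.992, -0.129, 0.004]
contact_force: [-0.2, -0.5, -0.8]
opening: 0.0857
```

Run:
```python
from h import *
plan(.375,.290,.26,101)
for cam in ("top","side"):
    p=look(cam,0)
    print(cam,refine(p,"canister_blue",CAN,(.376,.29,-1.36)),[(rd(d["centre"]),round(d["confidence"],2)) for n in("canister_blue_spout","canister_blue","canister_green_spout") for d in optics.spot_point(p,n)])
```

```text
pose [0.57, -0.028, 0.256] yaw -14.8 -> cm [-27.  -25.8  -0.6] spin -115.8 rows 13.5 F [-0.198, -0.53, -0.788] q [-0.144, -0.071, 1.807, 0.0, 1.397, 1.685] open 0.0857 t 23.4
top ([0.378, 0.29, -81.466], np.float64(0.2)) [([0.366, 0.332, 0.069], 0.84), ([0.378, 0.292, 0.003], 0.66), ([0.569, -0.027, 0.008], 0.57), ([0.549, -0.096, 0.01], 0.43), ([0.531, -0.015, 0.074], 0.89), ([0.568, -0.028, 0.008], 0.61)]
side ([0.379, 0.288, -72.209], np.float64(0.102)) [([0.365, 0.326, 0.065], 0.88), ([0.373, 0.288, -0.0], 0.61), ([0.446, -0.401, 0.002], 0.26)]
```

Emit:
{"api": "step_arm", "payload": {"rows": [1,-1.8,-1.7,0,-8,1,-3.6,-3.4,0,-16,1,-5.4,-5.2,0,-24,1,-7.2,-6.9,0,-32,1,-9,-8.6,0,-40]}}

```text
clock: 24.45
ee_pos: [0.5021, 0.0787, 0.2511]
eef_rot: [-0.0, 0.975, 0.221, -0.0]
contact_force: [-0.1, 0.7, -1.2]
opening: 0.0852
```

Emit:
{"api": "step_arm", "payload": {"rows": [1,-0.3,-2.5,0,-8,1,-0.6,-5,0,-16,1,-0.8,-7.4,0,-24,1,-1.1,-9.9,0,-32,1,-1.4,-12.4,0,-40]}}

```text
clock: 24.95
ee_pos: [0.4366, 0.1849, 0.2512]
eef_rot: [-0.0, 0.841, 0.541, 0.0]
contact_force: [-0.3, 0.3, 0.2]
opening: 0.0853
```

Emit:
{"api": "step_arm", "payload": {"rows": [1,1.4,-2,0,-8,1,2.8,-4,0,-16,1,4.1,-6.2,0,-24,1,5.5,-8.2,0,-32,1,6.9,-10.3,0,-39]}}

```text
clock: 25.45
ee_pos: [0.372, 0.2907, 0.2512]
eef_rot: [0.0, 0.612, 0.791, 0.0]
contact_force: [-0.1, 0.2, -0.7]
opening: 0.0855
```

Run:
```python
from h import *
plan(.376,.290,.084,104.5)
```

```text
pose [0.372, 0.291, 0.251] yaw 104.5 -> cm [-0.2  0.4 16.7] spin 0.0 rows 3.3 F [-0.116, 0.238, -0.741] q [0.55, -0.296, 2.009, -0.0, 1.428, 0.296] open 0.0855 t 25.4
```

Emit:
{"api": "step_arm", "payload": {"rows": [1,-0.2,0.3,3,0,1,-0.2,0.3,7,0,1,-0.2,0.3,11,0,1,-0.2,0.3,14,0,1,-0.2,0.3,16,0]}}

```text
clock: 25.95
ee_pos: [0.3745, 0.2879, 0.0883]
eef_rot: [-0.001, 0.614, 0.789, -0.002]
contact_force: [-0.2, 0.3, 0.9]
opening: 0.0854
```

Emit:
{"api": "step_arm", "payload": {"rows": [1,0,0,0.7,0,0.5,0,0,0.7,0,0,0,0,0.7,0,0,0,0,0.7,0,0,0,0,0.7,0]}}

```text
clock: 26.45
ee_pos: [0.3769, 0.2893, 0.0858]
eef_rot: [0.0, 0.614, 0.789, 0.001]
contact_force: [0.3, -1.6, -0.1]
opening: 0.0281
```

Emit:
{"api": "step_arm", "payload": {"rows": [0,0,0,0,0,0,0,0,0,0,0,0,0,-2,0,0,0,0,-6,0,0,0,0,-10,0]}}

```text
clock: 26.95
ee_pos: [0.375, 0.2881, 0.184]
eef_rot: [-0.001, 0.614, 0.789, -0.002]
contact_force: [1.6, 0.8, -1.8]
opening: 0.0127
```

Emit:
{"api": "step_arm", "payload": {"rows": [0,0,0,-4,0,0,0,0,-7,0,0,0,0,-7,0]}}

```text
clock: 27.25
ee_pos: [0.3781, 0.29, 0.2599]
eef_rot: [0.002, 0.614, 0.789, 0.005]
contact_force: [0.2, -0.0, -1.3]
opening: 0.0125
```

Run:
```python
from h import *
plan(.604,.106,.26,165)
for cam in ("top","side"):
    p=look(cam,0)
    print(cam,[(rd(d["centre"]),round(d["confidence"],2)) for n in("canister_blue_spout","canister_blue") for d in optics.spot_point(p,n)])
```

```text
pose [0.378, 0.29, 0.26] yaw 104.2 -> cm [-23.4  17.4   0.1] spin -60.8 rows 7.1 F [0.187, -0.018, -1.35] q [0.542, -0.296, 1.995, -0.0, 1.432, 0.293] open 0.0125 t 27.2
top [([0.383, 0.295, 0.176], 0.89), ([0.548, -0.097, 0.01], 0.27)]
side [([0.367, 0.328, 0.234], 0.81), ([0.528, -0.019, 0.051], 0.3), ([0.374, 0.288, 0.164], 0.74)]
```

Emit:
{"api": "step_arm", "payload": {"rows": [0,-2.4,1.7,0,-6,0,-4.8,3.5,0,-12,0,-7.2,5.2,0,-18,0,-9.6,7,0,-24,0,-11.7,8.7,0,-30]}}

```text
clock: 28.05
ee_pos: [0.4894, 0.1955, 0.2525]
eef_rot: [-0.001, 0.387, 0.922, -0.001]
contact_force: [1.4, -0.2, -1.4]
opening: 0.0127
```

Run:
```python
from h import *
plan(.604,.106,.26,165)
```

```text
pose [0.489, 0.196, 0.252] yaw 134.4 -> cm [-14.4   1.9  -0.8] spin -30.6 rows 3.6 F [1.442, -0.18, -1.393] q [0.278, -0.162, 1.896, -0.0, 1.41, -0.498] open 0.0127 t 28.1
```

Emit:
{"api": "step_arm", "payload": {"rows": [0,-3.6,0.5,0,-8,0,-7.2,1,0,-16,0,-10.8,1.4,0,-24,0,-14.4,1.9,0,-30.6,0,-14.4,1.9,0,-30.6]}}

```text
clock: 28.55
ee_pos: [0.6049, 0.1039, 0.2518]
eef_rot: [-0.001, 0.133, 0.991, -0.001]
contact_force: [-0.4, -0.5, -1.0]
opening: 0.0127
```

Emit:
{"api": "step_arm", "payload": {"rows": [0,0,0,3,0,0,0,0,6,0,0,0,0,9,0,0,0,0,9.8,0,0,0,0,9.8,0]}}

```text
clock: 29.05
ee_pos: [0.6012, 0.107, 0.1536]
eef_rot: [-0.003, 0.132, 0.991, -0.001]
contact_force: [-0.2, 0.8, -1.4]
opening: 0.0124
```

Emit:
{"api": "step_arm", "payload": {"rows": [0,0,0,0,0,0,0,0,0,0,0,0,0,0,0]}}

```text
clock: 29.35
ee_pos: [0.6042, 0.107, 0.1584]
eef_rot: [0.002, 0.132, 0.991, 0.0]
contact_force: [0.1, 0.4, -2.2]
opening: 0.0128
```

Run:
```python
from h import *
plan(.604,.106,.115,165)
for cam in ("top","side"):
    p=look(cam,0)
    print(cam,[(rd(d["centre"]),round(d["confidence"],2)) for n in("canister_blue_spout","canister_blue") for d in optics.spot_point(p,n)])
```

```text
pose [0.604, 0.107, 0.158] yaw 164.8 -> cm [ 0.  -0.1  4.3] spin -0.2 rows 0.9 F [0.145, 0.373, -2.186] q [0.088, 0.098, 1.804, 0.0, 1.236, -1.218] open 0.0128 t 29.4
top [([0.563, 0.117, 0.144], 0.48), ([0.608, 0.107, 0.075], 0.48)]
side [([0.559, 0.116, 0.14], 0.55), ([0.544, -0.1, 0.006], 0.38), ([0.604, 0.105, 0.075], 0.85)]
```

Emit:
{"api": "step_arm", "payload": {"rows": [0,-0.1,0,1.2,0,0,-0.1,0,2.4,0,0,-0.1,0,3.4,0,0,-0.1,0,4.3,0,0,-0.1,0,4.3,0]}}

```text
clock: 30.15
ee_pos: [0.6026, 0.1064, 0.1106]
eef_rot: [-0.002, 0.132, 0.991, -0.0]
contact_force: [-0.7, 0.6, -2.2]
opening: 0.0127
```

Run:
```python
from h import *
plan(.604,.106,.093,165)
```

```text
pose [0.603, 0.106, 0.111] yaw 164.8 -> cm [-0.2  0.   1.8] spin -0.2 rows 0.4 F [-0.744, 0.565, -2.196] q [0.087, 0.147, 1.837, 0.0, 1.163, -1.219] open 0.0127 t 30.1
```

Emit:
{"api": "step_arm", "payload": {"rows": [0,0,0,0.7,0,0,0,0,1.4,0,0,0,0,1.9,0,0,0,0,2.1,0,0,0,0,2.1,0]}}

```text
clock: 30.65
ee_pos: [0.6045, 0.1064, 0.0931]
eef_rot: [0.0, 0.132, 0.991, -0.0]
contact_force: [-0.2, -1.2, 2.5]
opening: 0.0128
```

Emit:
{"api": "step_arm", "payload": {"rows": [0.3,0,0,0,0,0.5,0,0,0,0,0.5,0,0,0,0,0.5,0,0,0,0,0.5,0,0,-2,0]}}

```text
clock: 31.15
ee_pos: [0.6017, 0.1063, 0.1091]
eef_rot: [-0.003, 0.132, 0.991, -0.001]
contact_force: [-0.2, -0.0, 0.0]
opening: 0.0429
```

Emit:
{"api": "step_arm", "payload": {"rows": [0.5,0,0,-4,0,0.6,0,0,-8,0,1,0,0,-12,0,1,0,0,-14,0,1,0,0,-14,0]}}

```text
clock: 31.65
ee_pos: [0.6063, 0.1068, 0.2576]
eef_rot: [0.004, 0.132, 0.991, 0.001]
contact_force: [0.5, 0.0, 0.6]
opening: 0.0852
```

Run:
```python
from h import *
plan(.468,.390,.25,165)
for cam in ("top","side"):
    p=look(cam,0,"b_%s.png"%cam)
    print(cam,[(rd(d["centre"]),round(d["confidence"],2)) for n in("canister_blue_spout","canister_white_spout","spice_jar_a") for d in optics.spot_point(p,n)])
    for w in [(.467,.392,0),(.447,-.4,0)]: print(cam,"jar",refine(p,"spice_jar_a",JAR,w,0,False))
p=cv2.imread("pics/b_top.png")[150:270,240:420]; cv2.imwrite("pics/b.png",cv2.resize(p,None,fx=4,fy=4,interpolation=cv2.INTER_CUBIC))
```

```text
pose [0.606, 0.107, 0.258] yaw 164.8 -> cm [20.8 23.7  0.7] spin -0.2 rows 6.3 F [0.479, 0.028, 0.614] q [0.087, 0.029, 1.707, 0.0, 1.397, -1.219] open 0.0852 t 31.6
top [([0.506, -0.086, 0.074], 0.68), ([0.464, 0.391, -0.002], 0.93), ([0.45, -0.402, 0.002], 0.65)]
top jar ([0.468, 0.39, 6.618], np.float64(0.137))
top jar ([0.449, -0.399, 4.614], np.float64(0.193))
side [([0.565, 0.115, 0.074], 0.85), ([0.51, -0.082, 0.076], 0.46), ([0.508, -0.082, 0.077], 0.64), ([0.446, -0.403, -0.001], 0.79), ([0.468, 0.389, -0.001], 0.78)]
side jar ([0.473, 0.39, 1.71], np.float64(0.276))
side jar ([0.452, -0.406, 3.448], np.float64(0.065))
```

View pics/b.png

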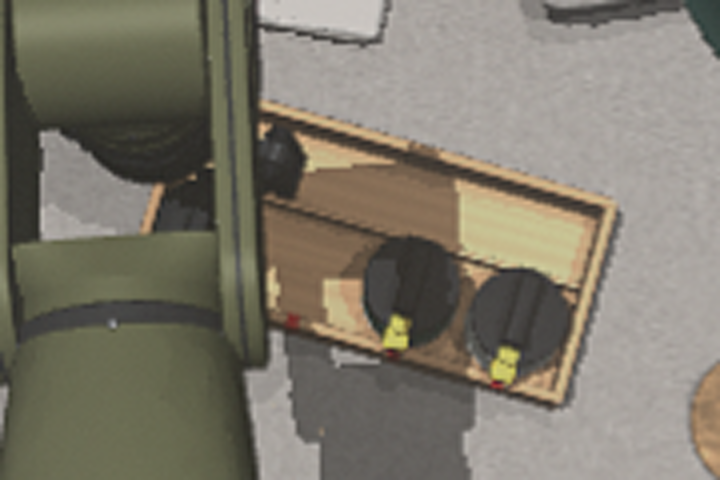

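White and green sit with their spouts at marks 1 and 2 (crop 505,362 and 397,332). Blue reads at mark 4. Next is the left jar.

Emit:
{"api": "step_arm", "payload": {"rows": [1,3.2,3.6,0,0,1,6.4,7.2,0,0,1,9.6,10.9,0,0,1,12.8,14.5,0,0,1,15.9,18.1,0,0]}}

```text
clock: 32.75
ee_pos: [0.497, 0.3244, 0.2526]
eef_rot: [0.0, 0.132, 0.991, 0.0]
contact_force: [0.9, 0.6, -0.1]
opening: 0.0853
```

Run:
```python
from h import *
plan(.4675,.390,.068,165)
```

```text
pose [0.497, 0.324, 0.253] yaw 164.8 -> cm [ 4.6  5.6 18.5] spin -0.2 rows 4.0 F [0.89, 0.626, -0.069] q [0.488, -0.013, 1.757, 0.0, 1.397, -0.818] open 0.0853 t 32.8
```

Emit:
{"api": "step_arm", "payload": {"rows": [1,2.3,2.8,0,0,1,4.6,5.6,0,0,1,4.6,5.6,4,0,1,4.6,5.6,8,0,1,4.6,5.6,12,0]}}

```text
clock: 33.25
ee_pos: [0.4682, 0.3896, 0.1315]
eef_rot: [0.001, 0.132, 0.991, 0.001]
contact_force: [-0.5, -0.7, -0.6]
opening: 0.0857
```

Emit:
{"api": "step_arm", "payload": {"rows": [1,0,0,3,0,1,0,0,6,0,1,0,0,6.5,0,1,0,0,6.5,0,0,0,0,6.5,0]}}

```text
clock: 33.75
ee_pos: [0.4695, 0.3897, 0.0693]
eef_rot: [0.001, 0.132, 0.991, 0.001]
contact_force: [0.4, -0.0, 0.5]
opening: 0.0733
```

Emit:
{"api": "step_arm", "payload": {"rows": [0,0,0,0,0,0,0,0,0,0,0,0,0,0,0,0,0,0,0,0,0,0,0,0,0]}}

```text
clock: 34.25
ee_pos: [0.4695, 0.3898, 0.0695]
eef_rot: [0.001, 0.132, 0.991, 0.001]
contact_force: [-0.1, -0.7, 5.6]
opening: 0.0393
```

Emit:
{"api": "step_arm", "payload": {"rows": [0,0,0,-2,0,0,0,0,-6,0,0,0,0,-10,0,0,0,0,-14,0,0,0,0,-17,0]}}

```text
clock: 34.75
ee_pos: [0.4685, 0.389, 0.24]
eef_rot: [0.001, 0.132, 0.991, 0.001]
contact_force: [0.4, 0.4, -1.0]
opening: 0.0393
```

Run:
```python
from h import *
plan(.658,.055,.235,165)
for cam in ("top","side"):
    p=look(cam,0)
    print(cam,[(rd(d["centre"]),round(d["confidence"],2)) for n in("spice_jar_a",) for d in optics.spot_point(p,n)])
```

```text
pose [0.469, 0.389, 0.24] yaw 164.8 -> cm [-27.  -27.3   0.5] spin -0.2 rows 7.7 F [0.417, 0.44, -1.035] q [0.605, 0.028, 1.737, -0.0, 1.374, -0.701] open 0.0393 t 34.8
top [([0.465, 0.387, 0.169], 0.58), ([0.452, -0.4, -0.001], 0.55)]
side [([0.469, 0.39, 0.172], 0.95), ([0.447, -0.403, 0.004], 0.64)]
```

Emit:
{"api": "step_arm", "payload": {"rows": [0,-3.4,-3.4,0,0,0,-6.8,-6.8,0,0,0,-10.2,-10.3,0,0,0,-13.6,-13.8,0,0,0,-17,-17.2,0,0]}}

```text
clock: 35.45
ee_pos: [0.5865, 0.1763, 0.2338]
eef_rot: [-0.003, 0.132, 0.991, -0.001]
contact_force: [1.1, -0.5, -1.0]
opening: 0.0396
```

Run:
```python
from h import *
plan(.658,.055,.15,165)
```

```text
pose [0.586, 0.176, 0.234] yaw 164.8 -> cm [-10.1  -9.8   8.4] spin -0.2 rows 3.3 F [1.071, -0.543, -1.049] q [0.204, 0.044, 1.731, 0.0, 1.372, -1.102] open 0.0396 t 35.5
```

Emit:
{"api": "step_arm", "payload": {"rows": [0,-3.4,-3.3,0,0,0,-6.8,-6.6,0,0,0,-10.1,-9.8,0,0,0,-10.1,-9.8,4,0,0,-10.1,-9.8,8.4,0]}}

```text
clock: 35.95
ee_pos: [0.6597, 0.0555, 0.1514]
eef_rot: [0.0, 0.133, 0.991, 0.0]
contact_force: [-0.4, 0.6, -2.0]
opening: 0.0393
```

Emit:
{"api": "step_arm", "payload": {"rows": [0,0,0,0,0,0,0,0,0,0,0,0,0,0,0]}}

```text
clock: 36.25
ee_pos: [0.6601, 0.0578, 0.1552]
eef_rot: [0.001, 0.132, 0.991, 0.0]
contact_force: [1.2, 0.3, -0.8]
opening: 0.0397
```

Run:
```python
from h import *
plan(.658,.055,.10,165)
I=[]
for cam in ("top","side"):
    p=look(cam,0)
    print(cam,[(rd(d["centre"]),round(d["confidence"],2)) for n in("spice_jar_a",) for d in optics.spot_point(p,n)])
    u=proj(p,[[.658,.055,.1]])[0].astype(int); I.append(cv2.resize(p['pixels'][u[1]-50:u[1]+50,u[0]-50:u[0]+50],None,fx=4,fy=4,interpolation=cv2.INTER_CUBIC))
cv2.imwrite("pics/j2.png",np.hstack(I))
```

```text
pose [0.66, 0.058, 0.155] yaw 164.9 -> cm [ 0.1 -0.3  5.5] spin -0.1 rows 1.1 F [1.203, 0.287, -0.76] q [0.006, 0.205, 1.69, -0.0, 1.244, -1.3] open 0.0397 t 36.2
top [([0.447, -0.401, -0.002], 0.62)]
side [([0.448, -0.401, 0.003], 0.9)]
```

View pics/j2.png

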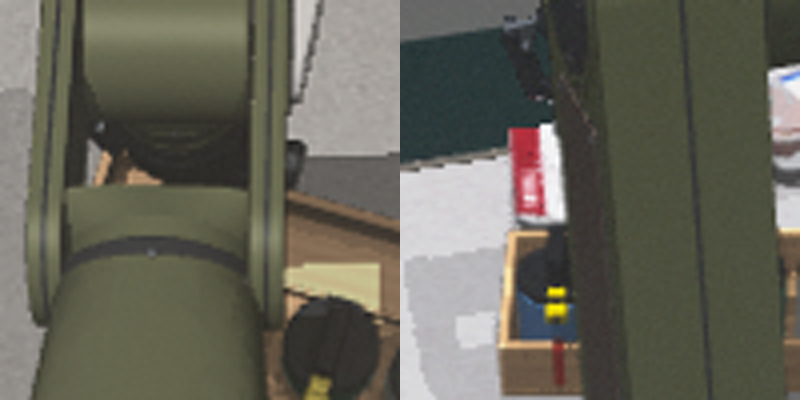

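Blue stands over mark 4 (side 556,300). The jar is hidden behind the arm, so I lower it on dead reckoning and watch the force.

Emit:
{"api": "step_arm", "payload": {"rows": [0,0.1,0,1.5,0,0,0.1,0,3,0,0,0.1,0,4,0,0,0.1,0,5,0,0,0.1,0,5,0]}}

```text
clock: 36.95
ee_pos: [0.6565, 0.0576, 0.1002]
eef_rot: [-0.002, 0.132, 0.991, -0.0]
contact_force: [-0.5, -0.0, -0.3]
opening: 0.0393
```

Run:
```python
from h import *
plan(.659,.057,.078,165)
```

```text
pose [0.657, 0.058, 0.1] yaw 164.8 -> cm [-0.3  0.   2.2] spin -0.2 rows 0.4 F [-0.471, -0.006, -0.327] q [0.006, 0.255, 1.73, 0.0, 1.162, -1.3] open 0.0393 t 37.0
```

Emit:
{"api": "step_arm", "payload": {"rows": [0,0,0,0.8,0,0,0,0,1.5,0,0,0,0,2.1,0,0,0,0,2.4,0,0,0,0,2.4,0]}}

```text
clock: 37.45
ee_pos: [0.6578, 0.0576, 0.0786]
eef_rot: [-0.001, 0.132, 0.991, -0.0]
contact_force: [0.6, -0.6, -0.6]
opening: 0.0393
```

Emit:
{"api": "step_arm", "payload": {"rows": [0.6,0,0,0,0,0.75,0,0,0,0,0.75,0,0,0,0,0.75,0,0,0,0,0.75,0,0,-2,0]}}

```text
clock: 37.95
ee_pos: [0.6559, 0.0576, 0.0963]
eef_rot: [-0.003, 0.132, 0.991, -0.0]
contact_force: [-0.8, 0.2, -0.4]
opening: 0.0641
```

Emit:
{"api": "step_arm", "payload": {"rows": [0.75,0,0,-4,0,0.75,0,0,-8,0,1,0,0,-12,0,1,0,0,-15,0,1,0,0,-15,0]}}

```text
clock: 38.45
ee_pos: [0.6611, 0.0577, 0.2568]
eef_rot: [0.006, 0.132, 0.991, 0.001]
contact_force: [-0.1, 0.5, 0.8]
opening: 0.0858
```

Run:
```python
from h import *
plan(.448,-.401,.23,-15)
```

```text
pose [0.661, 0.058, 0.257] yaw 164.8 -> cm [  8.6 -49.9   2.4] spin 179.8 rows 20.9 F [-0.143, 0.548, 0.826] q [0.006, 0.132, 1.598, -0.0, 1.399, -1.3] open 0.0858 t 38.5
```

Emit:
{"api": "step_arm", "payload": {"rows": [1,0.8,-4.8,0,0,1,1.7,-9.7,0,0,1,2.5,-14.5,0,0,1,3.3,-19.3,0,0,1,4.2,-24.2,0,0]}}

```text
clock: 38.95
ee_pos: [0.5529, -0.1662, 0.2481]
eef_rot: [-0.001, 0.132, 0.991, 0.0]
contact_force: [0.2, -0.3, 0.1]
opening: 0.0854
```

Emit:
{"api": "step_arm", "payload": {"rows": [1,0.8,-4.8,0,0,1,1.7,-9.7,0,0,1,2.5,-14.5,0,0,1,3.3,-19.3,0,0,1,4.2,-24.2,0,0]}}

```text
clock: 39.45
ee_pos: [0.4491, -0.3887, 0.2482]
eef_rot: [-0.0, 0.132, 0.991, 0.0]
contact_force: [0.6, -0.8, -0.3]
opening: 0.0855
```

Run:
```python
from h import *
plan(.449,-.401,.069,165)
I=[]
for cam in ("top","side"):
    p=look(cam,0)
    for n in("spice_jar_a","canister_green","canister_white","canister_blue","pepper_mill"):
        print(cam,n,[(rd(d["centre"]),round(d["confidence"],2)) for d in optics.spot_point(p,n) if d["confidence"]>.4])
    u=proj(p,[[.603,0,.05]])[0].astype(int); I.append(cv2.resize(p['pixels'][u[1]-55:u[1]+55,u[0]-65:u[0]+65],None,fx=3,fy=3,interpolation=cv2.INTER_CUBIC))
cv2.imwrite("pics/j3.png",np.hstack(I))
```

```text
pose [0.449, -0.389, 0.248] yaw 164.8 -> cm [-0.3 -1.2 17.9] spin -0.2 rows 3.6 F [0.641, -0.819, -0.323] q [-0.804, -0.008, 1.76, 0.0, 1.391, -2.11] open 0.0855 t 39.5
top spice_jar_a [([0.448, -0.401, -0.003], 0.75)]
top canister_green [([0.568, -0.028, 0.01], 0.65)]
top canister_white [([0.548, -0.096, 0.009], 0.93)]
top canister_blue [([0.609, 0.107, 0.01], 0.84)]
top pepper_mill [([0.487, -0.27, 0.008], 0.7)]
side spice_jar_a [([0.445, -0.403, 0.001], 0.76), ([0.658, 0.057, 0.006], 0.55)]
side canister_green []
side canister_white [([0.546, -0.099, 0.003], 0.68)]
side canister_blue [([0.603, 0.106, 0.008], 0.94)]
side pepper_mill [([0.49, -0.271, 0.007], 0.77)]
```

View pics/j3.png

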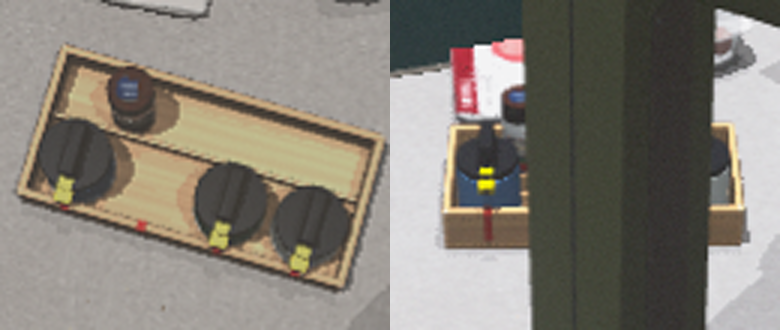

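All three canisters stand with their spouts at marks 4, 2 and 1 (63,190; 220,237; 300,258), and jar A is upright in the back bay (130,95). The second jar is next.

Emit:
{"api": "step_arm", "payload": {"rows": [1,-0.2,-1.2,4,0,1,-0.2,-1.2,8,0,1,-0.2,-1.2,12,0,1,-0.2,-1.2,16,0,1,-0.2,-1.2,17.8,0]}}

```text
clock: 40.55
ee_pos: [0.4476, -0.3971, 0.0667]
eef_rot: [-0.003, 0.132, 0.991, 0.002]
contact_force: [-0.3, 1.1, -0.7]
opening: 0.0853
```

Emit:
{"api": "step_arm", "payload": {"rows": [1,0,0,0,0,0,0,0,0,0,0,0,0,0,0,0,0,0,0,0,0,0,0,0,0]}}

```text
clock: 41.05
ee_pos: [0.4504, -0.401, 0.0739]
eef_rot: [0.002, 0.132, 0.991, -0.002]
contact_force: [-1.5, -1.1, 5.2]
opening: 0.0394
```

Emit:
{"api": "step_arm", "payload": {"rows": [0,0,0,0,0,0,0,0,0,0,0,0,0,0,0,0,0,0,-2,0,0,0,0,-5,0]}}

```text
clock: 41.55
ee_pos: [0.4478, -0.398, 0.1193]
eef_rot: [-0.002, 0.132, 0.991, 0.002]
contact_force: [0.9, 0.2, -1.6]
opening: 0.0393
```

Emit:
{"api": "step_arm", "payload": {"rows": [0,0,0,-4,0,0,0,0,-8,0,0,0,0,-12,0,0,0,0,-15,0,0,0,0,-15,0]}}

```text
clock: 42.05
ee_pos: [0.4509, -0.4013, 0.2779]
eef_rot: [0.004, 0.132, 0.991, -0.003]
contact_force: [-0.0, -0.4, 0.0]
opening: 0.0391
```

Run:
```python
from h import *
plan(.622,-.080,.27,165)
for cam in ("top","side"):
    p=look(cam,0)
    print(cam,[(rd(d["centre"]),round(d["confidence"],2)) for n in("spice_jar_a",) for d in optics.spot_point(p,n)])
```

```text
pose [0.451, -0.401, 0.278] yaw 164.8 -> cm [-8.1 35.5  0.7] spin -0.2 rows 7.3 F [-0.005, -0.352, 0.008] q [-0.816, -0.009, 1.711, 0.0, 1.429, -2.122] open 0.0391 t 42.0
top [([0.653, 0.058, 0.004], 0.8), ([0.529, -0.017, 0.077], 0.58), ([0.451, -0.403, 0.203], 0.44)]
side [([0.445, -0.4, 0.201], 0.93), ([0.655, 0.056, 0.007], 0.6)]
```

Emit:
{"api": "step_arm", "payload": {"rows": [0,-1,4.5,0,0,0,-2,9,0,0,0,-3.1,13.5,0,0,0,-4.1,18,0,0,0,-5.1,22.5,0,0]}}

```text
clock: 42.75
ee_pos: [0.557, -0.1937, 0.2684]
eef_rot: [-0.002, 0.132, 0.991, 0.001]
contact_force: [0.5, -0.6, -0.7]
opening: 0.0391
```

Emit:
{"api": "step_arm", "payload": {"rows": [0,-1,4.5,0,0,0,-2,9,0,0,0,-3,13,0,0,0,-3,13,0,0,0,-3,13,0,0]}}

```text
clock: 43.25
ee_pos: [0.6196, -0.0772, 0.2685]
eef_rot: [-0.002, 0.131, 0.991, -0.0]
contact_force: [-0.2, -0.8, -1.7]
opening: 0.0395
```

Run:
```python
from h import *
plan(.622,-.080,.15,165)
for cam in ("top","side"):
    p=look(cam,0)
    print(cam,[(rd(d["centre"]),round(d["confidence"],2)) for n in("spice_jar_a",) for d in optics.spot_point(p,n)])
```

```text
pose [0.62, -0.077, 0.269] yaw 164.9 -> cm [-0.4 -0.2 11.9] spin -0.1 rows 2.4 F [-0.167, -0.815, -1.723] q [-0.21, 0.051, 1.666, -0.0, 1.43, -1.518] open 0.0395 t 43.2
top [([0.655, 0.061, 0.009], 0.64), ([0.618, -0.079, 0.195], 0.54)]
side [([0.658, 0.055, 0.003], 0.76)]
```

Emit:
{"api": "step_arm", "payload": {"rows": [0,-0.2,0.2,3,0,0,-0.2,0.2,6,0,0,-0.2,0.2,9,0,0,-0.2,0.2,11.5,0,0,-0.2,0.2,11.5,0]}}

```text
clock: 43.95
ee_pos: [0.6194, -0.0773, 0.1513]
eef_rot: [-0.005, 0.133, 0.991, 0.0]
contact_force: [0.1, 0.3, -0.9]
opening: 0.039
```

Emit:
{"api": "step_arm", "payload": {"rows": [0,0,0,0,0,0,0,0,0,0,0,0,0,0,0]}}

```text
clock: 44.25
ee_pos: [0.6241, -0.0773, 0.1589]
eef_rot: [0.002, 0.132, 0.991, -0.0]
contact_force: [0.2, -0.5, -0.8]
opening: 0.0389
```

Run:
```python
from h import *
plan(.622,-.080,.10,165)
for cam in ("top","side"):
    p=look(cam,0)
    print(cam,[(rd(d["centre"]),round(d["confidence"],2)) for n in("spice_jar_a",) for d in optics.spot_point(p,n)])
```

```text
pose [0.624, -0.077, 0.159] yaw 164.8 -> cm [ 0.1 -0.3  5.9] spin -0.2 rows 1.2 F [0.221, -0.486, -0.76] q [-0.209, 0.13, 1.768, 0.0, 1.239, -1.514] open 0.0389 t 44.2
top [([0.658, 0.06, 0.004], 0.8), ([0.622, -0.077, 0.086], 0.64)]
side [([0.622, -0.079, 0.087], 0.83), ([0.654, 0.057, 0.005], 0.74)]
```

Emit:
{"api": "step_arm", "payload": {"rows": [0,0,0,1.5,0,0,0,0,3,0,0,0,0,4.3,0,0,0,0,5.5,0,0,0,0,5.5,0]}}

```text
clock: 44.95
ee_pos: [0.6208, -0.0764, 0.0976]
eef_rot: [-0.003, 0.132, 0.991, 0.0]
contact_force: [-2.4, -0.4, -1.3]
opening: 0.0393
```

Run:
```python
from h import *
plan(.622,-.080,.079,165)
```

```text
pose [0.621, -0.076, 0.098] yaw 164.8 -> cm [-0.2 -0.3  1.9] spin -0.2 rows 0.4 F [-2.408, -0.374, -1.295] q [-0.208, 0.19, 1.812, -0.0, 1.146, -1.514] open 0.0393 t 45.0
```

Emit:
{"api": "step_arm", "payload": {"rows": [0,0,0,0.8,0,0,0,0,1.5,0,0,0,0,2,0,0,0,0,2.2,0,0,0,0,2.2,0]}}

```text
clock: 45.45
ee_pos: [0.6239, -0.0771, 0.0819]
eef_rot: [0.001, 0.132, 0.991, -0.0]
contact_force: [-3.1, 0.1, 7.8]
opening: 0.0396
```

Emit:
{"api": "step_arm", "payload": {"rows": [0.6,0,0,0,0,0.75,0,0,0,0,0.75,0,0,0,0,0.75,0,0,0,0,0.75,0,0,-2,0]}}

```text
clock: 45.95
ee_pos: [0.6203, -0.0763, 0.0958]
eef_rot: [-0.003, 0.132, 0.991, 0.0]
contact_force: [-0.5, -0.7, -0.5]
opening: 0.0642
```

Emit:
{"api": "step_arm", "payload": {"rows": [0.75,0,0,-4,0,0.75,0,0,-8,0,1,0,0,-12,0,1,0,0,-15,0,1,0,0,-17,0]}}

```text
clock: 46.45
ee_pos: [0.6237, -0.0769, 0.2728]
eef_rot: [0.002, 0.132, 0.991, -0.0]
contact_force: [0.2, -0.1, -0.8]
opening: 0.0851
```

Emit:
{"api": "step_arm", "payload": {"rows": [1,0,4,0,0,1,0,-4.5,0,0,1,0,-9,0,0,1,0,-13.5,0,0,1,0,-18,0,0]}}

```text
clock: 46.95
ee_pos: [0.5804, -0.2322, 0.2692]
eef_rot: [0.0, 0.131, 0.991, -0.0]
contact_force: [1.5, 0.2, -0.2]
opening: 0.0856
```

Run:
```python
from h import *
plan(.449,-.401,.3,165)
I=[]
for cam in ("top","side"):
    p=look(cam,0)
    for n in("spice_jar_a","canister_green","canister_white","canister_blue","canister_green_spout","canister_white_spout","canister_blue_spout","mark_1","pepper_mill","coaster","mug","juice_carton"):
        print(cam,n,[(rd(d["centre"]),round(d["confidence"],2)) for d in optics.spot_point(p,n) if d["confidence"]>.4])
    u=proj(p,[[.603,0,.05]])[0].astype(int); I.append(cv2.resize(p['pixels'][u[1]-60:u[1]+80,u[0]-65:u[0]+135 if cam=="top" else u[0]+135],None,fx=2,fy=2,interpolation=cv2.INTER_CUBIC))
cv2.imwrite("pics/e.png",np.hstack(I))
```

```text
pose [0.58, -0.232, 0.269] yaw 164.9 -> cm [  8.3 -19.7  -3.1] spin -0.1 rows 4.3 F [1.45, 0.219, -0.163] q [-0.466, 0.049, 1.666, -0.0, 1.426, -1.774] open 0.0856 t 47.0
top spice_jar_a [([0.624, -0.076, 0.008], 0.58), ([0.653, 0.058, 0.008], 0.52), ([0.561, 0.118, 0.077], 0.45)]
top canister_green [([0.567, -0.03, 0.008], 0.79)]
top canister_white [([0.549, -0.093, 0.008], 0.57)]
top canister_blue [([0.606, 0.107, 0.011], 0.79), ([0.567, -0.029, 0.006], 0.72)]
top canister_green_spout [([0.529, -0.018, 0.074], 0.69)]
top canister_white_spout [([0.508, -0.084, 0.075], 0.56)]
top canister_blue_spout [([0.56, 0.117, 0.077], 0.58)]
top mark_1 [([0.511, -0.088, 0.048], 0.85), ([0.563, 0.113, 0.047], 0.83), ([0.53, -0.021, 0.05], 0.8), ([0.62, -0.076, 0.009], 0.7), ([0.542, 0.049, 0.055], 0.66)]
top pepper_mill []
top coaster []
top mug [([0.66, 0.296, -0.002], 0.69)]
top juice_carton [([0.603, -0.005, 0.0], 0.64)]
side spice_jar_a [([0.657, 0.055, 0.008], 0.46)]
side canister_green []
side canister_white [([0.546, -0.099, 0.004], 0.8), ([0.564, 0.117, 0.05], 0.45)]
side canister_blue [([0.602, 0.103, 0.01], 0.7)]
side canister_green_spout []
side canister_white_spout [([0.51, -0.083, 0.078], 0.82)]
side canister_blue_spout [([0.561, 0.118, 0.072], 0.65), ([0.547, -0.099, 0.006], 0.57)]
side mark_1 [([0.549, 0.048, 0.053], 0.88), ([0.562, 0.118, 0.049], 0.76), ([0.531, -0.017, 0.048], 0.62)]
side pepper_mill [([0.491, -0.272, 0.006], 0.88)]
side coaster [([0.488, -0.271, -0.002], 0.67)]
side mug [([0.662, 0.301, 0.001], 0.69)]
side juice_carton [([0.726, -0.333, 0.001], 0.88), ([0.547, -0.098, 0.008], 0.52)]
```

View pics/e.png

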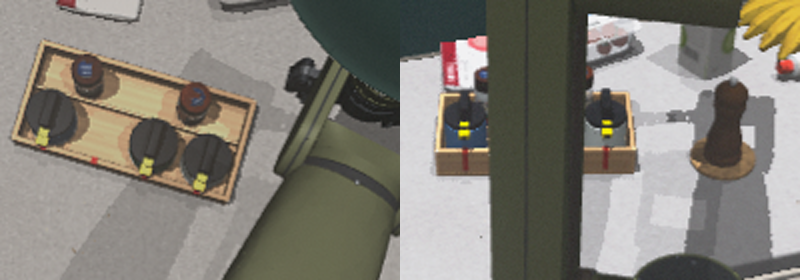

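The last check is for a clay canister hidden under the lamp or behind the arm.

Run:
```python
from h import *
p=look("side",0)
print([(rd(d["centre"]),round(d["confidence"],2)) for n in("canister_clay","canister_clay_spout") for d in optics.spot_point(p,n)])
a=cv2.imread("pics/a2.png"); cv2.imwrite("pics/f.png",np.hstack([cv2.resize(i[100:330,180:560],(400,242)) for i in(p["pixels"],a)]))
print(robot.read_state()["joint_vel"].round(3))
```

```text
[([0.548, -0.097, 0.008], 0.61)]
[ 0.     0.     0.001 -0.001  0.001 -0.   ]
```

View pics/f.png

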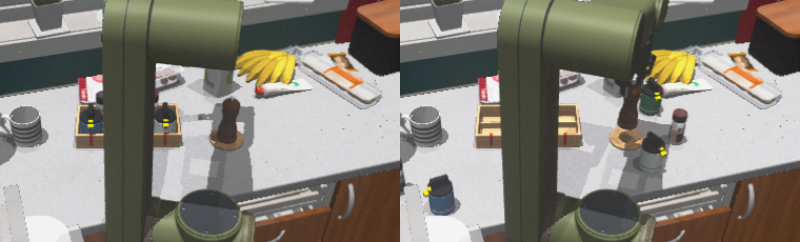

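No clay canister anywhere: the one "clay" reading is the white canister's position. Everything stands where it should, so I hand in.

```bash
python3 -c "
from h import *
print(ticket.finish_job())"
```

```text
the job is handed in; nothing more can be done
None
```

The caddy is restocked and handed in at about 47 s of the 208 s allowed; no verdict was reported. The pepper mill is on the coaster, and the white, green and blue canisters are behind marks 1, 2 and 4. Both jars are in the back bay.

**Last checks:**
- **Canisters:** each measured spout tip is within about 6 mm of its mark (limit 14 mm), and all three look upright. The side camera could not see green at the end, so its reading is from the top camera only.
- **Mill:** about 3 mm from the coaster centre and upright, from the side camera only; the arm and lamp hid it from the top.
- **Jars:** both read on the back bay floor, near its centre line. Jar B was seen only by the top camera.
- **Carton and mug:** within about 6 mm of where they started, which is within measuring error (limit 30 mm).
- **Arm:** at rest, open and clear of everything.

**Disagreements:** Green was knocked about 5 cm aside during the run, so I measured it again before picking it up. No clay canister was found. The only "clay" reading at the end (0.61) lay on the white canister, and the pictures show none. My silhouette fits read 2 to 4 mm higher in x than the networks, so I used values between the two.

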